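Close up a denture flask and hold the clamp bridge on its kickstand

ROBOT

A 6-joint arm with a two-finger parallel gripper is mounted at the origin on a cart in front of the work surface, level with it; the furniture and walls round the work are solid. World frame = base frame: x ahead of the robot, y to its left, z up, the work surface at z = 0. Lengths are in m, angles in rad, forces in N, time in s.
With the tool pointing down it reaches from about 0.35 to 0.775 m from the base axis. Payload 5.5 kg.
Tool frame: the origin (TCP) lies at the very end of the fingers, on their centre line; the grasp point (between the pads) lies 19 mm behind it (env.grip_depth is the distance from the TCP to the grasp point, in m); z points along the fingers, y is the direction in which the jaws open and shut (so a half turn about z gives the same grasp; the last joint's range is limited). The gripper opens to 85 mm and grips with 20 to 120 N. Pads are 22 mm wide; open, the fingers measure 114 mm over their backs; the gripper's body (76 mm by 85 mm) begins 54 mm behind the grasp point. The pads swing forward as they close: fully open they stand 13 mm farther back than shut.
Start: joints at [-1.359, 0.313, 0.046, 1.304, 0, 1.431], TCP at [0.198, -0.54, 0.231] pointing down, gripper open.
Joint ranges: [-2.76, 2.76], [-0.86, 1.69], [-1.03, 1.26], [-2.2, 2.34], [-1.47, 1.5], [-3.14, 3.14]. Speed limits (rad/s): [2.57, 2.57, 3.14, 3.14, 3.14, 3.14].

INTERFACE

Orientations are given as a unit quaternion [w, x, y, z].
In Python, from workcell import env gives the robot as it stands.
- The arm moves only by the tool step_arm, never from a script. Its argument "series" is a list of rows, each a list of 3 entries, a list of its own where there are three numbers: the shift along the world's x, y, z in cm, then the turn about the world's z in rad, then the closure in counts, from 0 (fully open) to 255 (shut). A call has 1 to 5 rows; each row is the pose to reach, as a shift and turn from the pose measured when the call began; what a row does not reach only later rows make up. A row lasts 1/8 s, in which the tool goes at most 62.5 mm and 10.7 degrees, less where a joint would pass 70% of its speed; a pose out of reach is approached as far as the arm can. A call with a gripper value outside its range is refused whole. The fingers move at their own pace and stop on an object; "newtons" is the grip in N (left out, the last holds). Time passes only in rows, so rows that repeat a pose let the fingers close. It gives the time, the measured TCP pose, the force and the opening at its end, in the units of the state.
- env.get_state(): the state, without advancing time (a new reading comes with each control period).
- env.read_camera(name): name is "scene" or "top" or "wrist"; returns a dict with "frame" (480x640x3 uint8, red, green, blue), "vertical_fov" (degrees; the focal length in pixels is half the picture's height over the tangent of half this angle, whatever the lens; pixels are square), "cx", "cy" (the principal point, pixels), "camera_from_world" (4x4, takes a point from world to camera coordinates). Camera axes: x right, y down, z forward; pixel columns grow to the right and rows downward; lengths in m; the calibration is good to about 2 mm. A picture is of the moment at which its call begins. There is no depth.
- env.hand_in(): hands the job in, once; it reports no verdict.
The state is a dict: "clock": time; "joint_pos": joint angles; "qvel": joint speeds; "tau": joint torques, N m; "tcp_pos": TCP position; "orientation": TCP orientation; "wrist_force": force on the tool from outside, world axes, zero at the start; "ft_torque": the same for the moment, N m; "finger_gap": finger opening in m.
Only numpy, scipy, OpenCV 4.12 (cv2) and the standard library are available. Lean on these libraries where they do the work, as an engineer would, in place of code of your own. Each camera call takes 0.05 s, during which the arm holds its last target.

TASK

Pick up the brass mould half by its rib and lower it over the two locating pins of the clamp until it rests flush on the lower half, and let go of it. Then, with the bridge still leaning back, flip the red kickstand forward over its centre so that it drops fully down to its stop; after that draw the bridge upright until the kickstand's foot presses on its black pad, and finish while still holding the bridge there, since its spring throws it back if you let go. Leave the two plaster casts where they are.

Things in the scene. Friction and masses are not known exactly. Their poses are not given: they have to be found in the camera images.
- mould: Loose brass upper mould half, about 0.25 kg: a plate 62 (x) x 90 (y) x 14 mm thick with two 11 mm through holes 32 mm either side of its centre along its y axis; on top in the middle stands a grip rib 14 mm thick (x), 36 mm long (y), from 14 mm to 51 mm above the origin. Origin: centre of its underside. It fits either way round.
- clamp: Grey base plate of the flask clamp, fixed to the bench, 160 x 240 x 10 mm thick. Origin under the plate, on the 2 mm thick bench mat, at the middle of the mould seat; the base reaches x -85..+75 and y -135..+105 mm. x points away from the robot side (the bridge leans to +x), y to the left, z up. It carries the brass lower half 66 x 94 mm, two trunnion posts 46 mm high at y = +-68 mm, and a black foot pad, top 14 mm above the underside, at x = -40, y = -110 mm.
- seat (a point): Centre of the top face of the brass lower half, 26 mm above the underside of the base, axes as the clamp. Two 8 mm steel locating pins with tapered tips stand 23 mm high on this face at y = +-32 mm. A seated mould half has its origin here and its y axis along the clamp's y.
- bridge_hinge (a point): Middle of the bridge's hinge axis, which runs along the clamp's y, 35 mm above the underside of the base over the seat's centre.
- bridge (a joint): Lean of the steel bridge, a portal with two legs at y = +-78 mm joined by a round top rail: 0 = upright, positive = leaning to the clamp's +x; range -0.15 to 0.65 rad. It starts leaning back at 0.65. A spring (about 0.3 N m at upright) always drives it back to 0.65, so upright it must be held with about 2 N at the rail. With the kickstand down its foot meets the pad at 0 and stops the bridge there.
- rail_grip (a point): Point on the axis of the round top rail (14 mm diameter, along the clamp's y, 155 mm from the hinge axis), 44 mm to the +y side of the middle: free rail from 16 to 72 mm from the middle, room to grip it from above across the rail. The rail can turn in the grip. It moves with the bridge.
- hub (a point): Centre of the dark round screw hub in the middle of the top rail, 30 mm across, 16 mm up and down from the rail's axis, with a 12 mm screw stub reaching 40 mm below the rail's axis. It moves with the bridge.
- kickstand (a joint): Angle of the red kickstand against the bridge: 0 = pointing up along the bridge, growing as it swings forward (towards the clamp's -x) and down; stops at -0.1 (stowed, where it starts) and 2.72 (fully down). It swings freely and by its own weight falls to one stop or the other: with the bridge leaning back at 0.65 it goes over centre (leg vertical) at 0.65. Carry the foot up and forward along its arc: a level push can jam it by friction.
- kick_pivot (a point): Pivot of the kickstand, on the leg's middle line (y = -100 mm of the clamp), 75 mm from the bridge's hinge axis along the bridge; axis along the clamp's y.
- kick_foot (a point): Middle of the kickstand's black foot, a round bar 14 mm across that lies along the clamp's y from y = -92 to -130 mm, 97 mm from the pivot. The leg between is red, 10 x 12 mm, at y = -94 to -106 mm; the bridge and rail end at y = -83 mm.
- cast_lower: Loose grey plaster cast, 57 x 68 x 32 mm, a bystander. Origin: centre of its underside.
- cast_upper: Loose white plaster cast, 57 x 68 x 30 mm, a bystander. Origin: centre of its underside.

How it is judged:
By the outcome, as a careful person would: the job done as asked, in the order asked, and still so for the second after the job is handed in, while the arm keeps its last pose, push and grip.
It also fails if it takes over 61 s, if anything falls off the work surface, if the arm or the gripper's body presses on something with over 40 N, if the wrist force passes 120 N, or if a joint passes its speed limit or range.

## Working session

There is one attempt and no reset: what is moved stays moved. The work goes in short steps, Python scripts to look and compute and a tool call to move; the robot and the scene stay as the last step left them, time stands still between calls to the robot, and variables do not carry over. Pictures are saved under pics/ and viewed, and the job is handed in when it is done.

Besides the shell and the picture viewer there is one more tool, called after "Request:" in YAML: its name, and indented under it one key for each argument. step_arm: Moves the arm, as the interface text tells. Its arguments: {"type":"object","properties":{"series":{"type":"array"},"newtons":{"type":"number"}},"required":["series"]}

```bash
ls; mkdir -p pics
cat > h.py <<'E'
import numpy as np, cv2
from workcell import env
def cam(name,fn=None):
    c=env.read_camera(name)
    if fn: cv2.imwrite('pics/'+fn,cv2.cvtColor(c['frame'],cv2.COLOR_RGB2BGR))
    return c
def K(c):
    f=240/np.tan(np.radians(c['vertical_fov'])/2); return f,c['cx'],c['cy']
def ray(c,u,v):
    f,cx,cy=K(c); T=np.array(c['camera_from_world']); R=T[:3,:3]; o=-R.T@T[:3,3]
    d=R.T@np.array([(u-cx)/f,(v-cy)/f,1.]); return o,d/np.linalg.norm(d)
def onz(c,u,v,z):
    o,d=ray(c,u,v); return o+d*(z-o[2])/d[2]
def proj(c,p):
    f,cx,cy=K(c); T=np.array(c['camera_from_world']); q=T[:3,:3]@np.array(p)+T[:3,3]
    return np.array([cx+f*q[0]/q[2],cy+f*q[1]/q[2]])
def tri(rs):
    A=0;b=0
    for o,d in rs:
        P=np.eye(3)-np.outer(d,d);A=A+P;b=b+P@o
    return np.linalg.solve(A,b)
E
python3 - <<'E'
from h import *
s=env.get_state()
for k in s: print(k,np.round(s[k],4))
for n in ['scene','top','wrist']:
    c=cam(n,n+'0.png'); print(n,c['vertical_fov'],c['cx'],c['cy'],np.round(ray(c,320,240),3).tolist())
E
```

```text
pics
clock 0.0
joint_pos [-1.3586  0.314   0.045   1.3036 -0.      1.4312]
qvel [ 0.0008 -0.0004 -0.0013  0.0009  0.0006  0.0005]
tau [-1.80000e-03 -4.80624e+01  2.98533e+01  1.92000e-02 -4.00000e-04
  0.00000e+00]
tcp_pos [ 0.198  -0.5393  0.2304]
orientation [-9.000e-04  9.846e-01  1.750e-01 -0.000e+00]
wrist_force [0.0417 0.212  0.2711]
ft_torque [-0.0471 -0.0435  0.0301]
finger_gap 0.0856
scene 54.69848876989152 319.6671182060205 239.65454979259948 [[0.067, 0.803, 0.845], [0.491, -0.512, -0.705]]
top 46.70320393801326 321.6217245257937 234.96776466580306 [[0.463, 0.297, 1.31], [0.047, 0.024, -0.999]]
wrist 65.88577062705656 316.46645863498594 232.91255928872596 [[0.261, -0.515, 0.374], [-0.262, -0.104, -0.959]]
```

View pics/scene0.png

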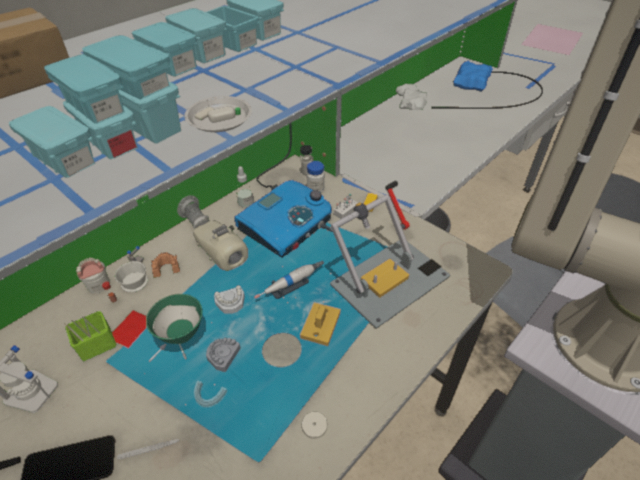

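View pics/top0.png

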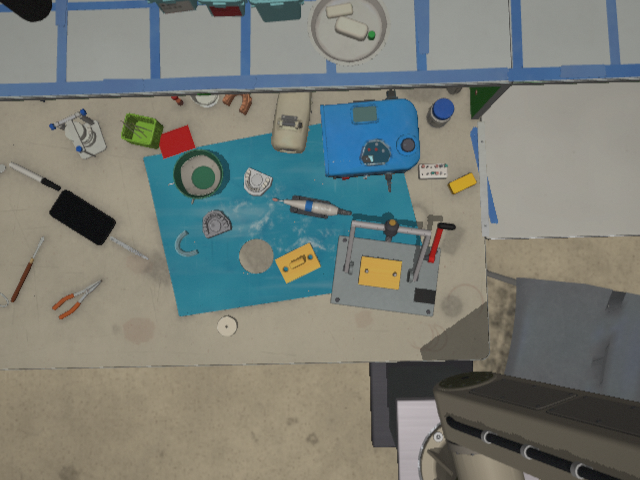

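View pics/wrist0.png

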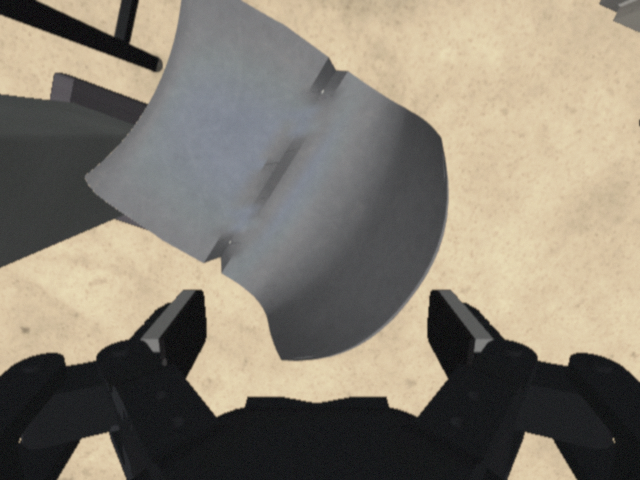

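The top view shows the clamp at about (388,278), the lower half at (381,272), the loose mould at (297,263), and the kickstand (red) at about (436,245), with its foot at (446,227). I'll zoom in and measure.

```bash
cat > m.py <<'E'
from h import *
c=cam('top'); s=cam('scene')
im=cv2.cvtColor(c['frame'],cv2.COLOR_RGB2BGR)
cv2.imwrite('pics/topz.png',cv2.resize(im[205:325,260:470],None,fx=3.8,fy=3.8,interpolation=cv2.INTER_CUBIC))
i2=cv2.cvtColor(s['frame'],cv2.COLOR_RGB2BGR)
cv2.imwrite('pics/scenez.png',cv2.resize(i2[165:355,280:480],None,fx=3.1,fy=3.1,interpolation=cv2.INTER_CUBIC))
for n,cc,img in(('top',c,im),('scene',s,i2)):
    hsv=cv2.cvtColor(img,cv2.COLOR_BGR2HSV)
    m=cv2.inRange(hsv,(18,130,120),(30,255,255))
    for k in cv2.findContours(m,cv2.RETR_EXTERNAL,cv2.CHAIN_APPROX_NONE)[0]:
        if cv2.contourArea(k)>60:
            r=cv2.minAreaRect(k);print(n,'Y',r,cv2.contourArea(k));bp=cv2.boxPoints(r)
            for z in(.016,.028):
              w=np.array([onz(c,*p,z) for p in bp])[:,:2] if n=='top' else None
              if w is not None: print(z,w.mean(0).round(4),np.linalg.norm(w[1]-w[0]).round(4),np.linalg.norm(w[2]-w[1]).round(4),'ang',np.degrees(np.arctan2(*(w[1]-w[0])[::-1])).round(1))
    m=cv2.inRange(hsv,(0,150,80),(6,255,255))|cv2.inRange(hsv,(175,150,80),(180,255,255))
    for k in cv2.findContours(m,cv2.RETR_EXTERNAL,cv2.CHAIN_APPROX_NONE)[0]:
        if cv2.contourArea(k)>40: print(n,'R',cv2.minAreaRect(k))
E
python3 m.py
```

```text
top Y ((379.6461486816406, 272.3307800292969), (40.311283111572266, 28.031848907470703), 7.125016689300537) 1067.0
0.016 [0.4454 0.1916] 0.065 0.0933 ang -8.7
0.028 [0.4455 0.1926] 0.0644 0.0925 ang -8.7
top Y ((297.5000305175781, 262.5), (25.491174697875977, 38.01315689086914), 63.43495178222656) 923.0
0.016 [0.4728 0.3817] 0.0886 0.0594 ang -64.9
0.028 [0.4727 0.381 ] 0.0878 0.0588 ang -64.9
top Y ((462.3753662109375, 182.73513793945312), (12.294889450073242, 25.281700134277344), 64.79888153076172) 278.5
0.016 [ 0.649  -0.0072] 0.059 0.0287 ang -66.2
0.028 [ 0.6473 -0.0043] 0.0585 0.0284 ang -66.2
top R ((434.8321228027344, 244.8746795654297), (5.745822906494141, 34.74568176269531), 15.708637237548828)
top R ((175.15000915527344, 141.45001220703125), (23.717082977294922, 33.5201416015625), 71.56505584716797)
scene Y ((319.77398681640625, 323.102783203125), (28.206920623779297, 38.50654220581055), 20.556045532226562) 949.5
scene Y ((385.03839111328125, 276.80767822265625), (26.34825897216797, 39.66106414794922), 56.3099365234375) 823.5
scene Y ((368.98529052734375, 197.80880737304688), (8.231931686401367, 14.920376777648926), 59.03623962402344) 75.5
scene R ((129.8318634033203, 327.9778747558594), (21.3543643951416, 38.005123138427734), 41.18592834472656)
scene R ((397.7000427246094, 207.90000915527344), (42.48529052734375, 4.919349193572998), 63.43495178222656)
```

View pics/topz.png

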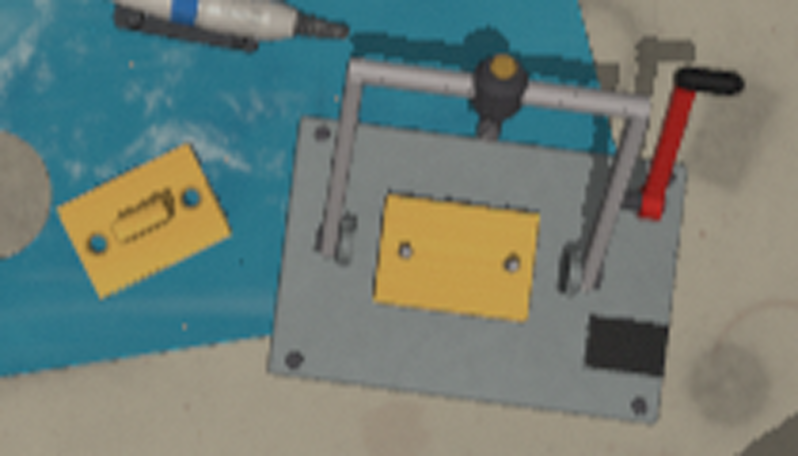

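View pics/scenez.png

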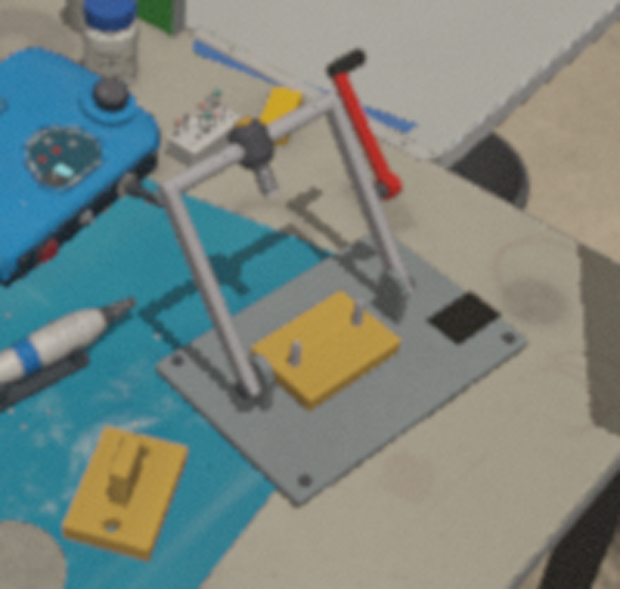

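The top zoom shows the mould, both pins at zoom (405,250) and (512,264), the rail, the hub, and the foot at (710,82). The mould long axis is at about -64°. First I'll go to a hover over the mould for a wrist-camera measurement.

Request:
step_arm:
  series:
    - [[3,5.4,1],0.18,0]
    - [[6,10.8,2],0.36,0]
    - [[9,16.2,3],0.54,0]
    - [[12,21.6,4],0.72,0]
    - [[15,27,5],0.9,0]

```text
clock: 0.88
tcp_pos: [0.3484, -0.2683, 0.2812]
orientation: [-0.0, 0.809, 0.588, -0.0]
wrist_force: [1.3, 0.1, -0.0]
finger_gap: 0.0856
```

Request:
step_arm:
  series:
    - [[2,5.8,0],0.16,0]
    - [[4,11.6,0],0.32,0]
    - [[5.5,17.4,0],0.48,0]
    - [[7,23.2,0],0.64,0]
    - [[8.5,29,0],0.74,0]

```text
clock: 1.5
tcp_pos: [0.4337, 0.0237, 0.2814]
orientation: [0.0, 0.54, 0.842, 0.0]
wrist_force: [0.7, -1.2, -0.3]
finger_gap: 0.0856
```

Run:
```python
from h import *
s=env.get_state()
for k in ['clock','tcp_pos','orientation','joint_pos']: print(k,np.round(s[k],4))
```

```text
clock 1.5
tcp_pos [0.4337 0.0237 0.2814]
orientation [4.000e-04 5.400e-01 8.417e-01 1.000e-04]
joint_pos [-1.3060e-01  2.7500e-02 -1.7850e-01  1.3638e+00 -2.0000e-04  1.0102e+00]
```

Request:
step_arm:
  series:
    - [[0.5,6,1],0,0]
    - [[1,11,2],0,0]
    - [[1,11,2],0,0]
    - [[1,11,2],0,0]

```text
clock: 2.0
tcp_pos: [0.4433, 0.1337, 0.3011]
orientation: [0.0, 0.54, 0.842, -0.0]
wrist_force: [-0.1, -0.5, -0.3]
finger_gap: 0.085
```

Run:
```python
from h import *
import pickle
c=cam('wrist','w1.png'); pickle.dump(c,open('w1.pkl','wb'))
s=env.get_state(); print(s['tcp_pos'],s['qvel'],ray(c,320,240))
for p in ([.4455,.1926,.028],[.473,.381,.016]): print(proj(c,p))
```

```text
[0.44337746 0.13302856 0.30108075] [-0.02271415 -0.00389386 -0.00540517 -0.00015121  0.00358359  0.00160212] (array([0.4154777 , 0.19577868, 0.4440827 ]), array([ 0.126759  , -0.25303808, -0.9591162 ]))
[340.06515841 145.93435893]
[444.25957814 -16.69985528]
```

View pics/w1.png

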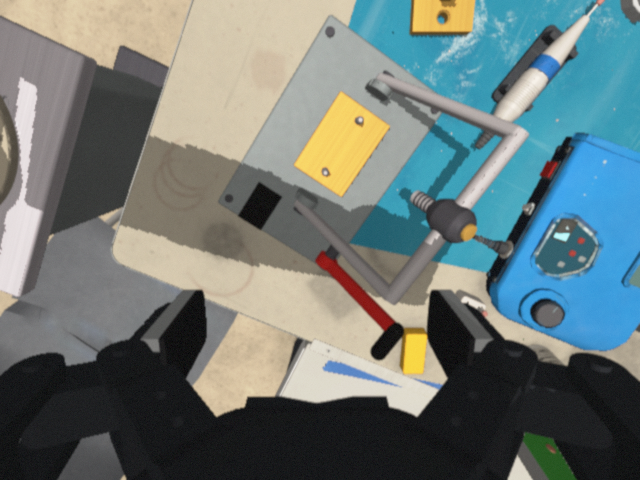

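The wrist view shows the seat brass at about (342,144), the black pad at (261,205), the kickstand from (328,260) to its foot at (387,340), the hub at (452,220), and the rail ends at (391,296) and (517,132).

```bash
cat > seat.py <<'E'
from h import *
import pickle
c=pickle.load(open('w1.pkl','rb'))
im=cv2.cvtColor(c['frame'],cv2.COLOR_RGB2BGR);hsv=cv2.cvtColor(im,cv2.COLOR_BGR2HSV)
m=cv2.inRange(hsv,(18,110,80),(30,255,255))
def rect(k,z):
    bp=cv2.boxPoints(cv2.minAreaRect(k)); w=np.array([onz(c,*p,z) for p in bp])[:,:2]
    e=[w[1]-w[0],w[2]-w[1]]; l=e[0] if np.linalg.norm(e[0])>np.linalg.norm(e[1]) else e[1]
    return w.mean(0).round(4),[np.linalg.norm(q).round(4) for q in e],(np.degrees(np.arctan2(l[1],l[0]))%180).round(2)
for k in cv2.findContours(m,cv2.RETR_EXTERNAL,cv2.CHAIN_APPROX_NONE)[0]:
    if cv2.contourArea(k)>1000: print('brass',cv2.minAreaRect(k)[0],rect(k,.028))
m=cv2.inRange(hsv,(0,0,0),(180,255,45))[160:240,230:290]
k=max(cv2.findContours(m,cv2.RETR_EXTERNAL,cv2.CHAIN_APPROX_NONE)[0],key=cv2.contourArea)+np.array([230,160])
print('pad',rect(k,.016))
# base plate corners roughly & legs
cv2.imwrite('pics/w1z.png',cv2.resize(im[50:370,270:540],None,fx=1.85,fy=1.85,interpolation=cv2.INTER_CUBIC))
cv2.imwrite('pics/w1s.png',cv2.resize(im[85:205,285:400],None,fx=5,fy=5,interpolation=cv2.INTER_CUBIC))
E
python3 seat.py
```

```text
brass (413.3689880371094, 350.5724182128906) (array([0.6407, 0.0015]), [np.float64(0.067), np.float64(0.0317)], np.float64(113.86))
brass (341.15380859375, 144.26922607421875) (array([0.446 , 0.1935]), [np.float64(0.0926), np.float64(0.0651)], np.float64(79.86))
brass (442.5, 16.499996185302734) (array([0.4844, 0.3495]), [np.float64(0.0297), np.float64(0.0626)], np.float64(24.62))
pad (array([0.3898, 0.0911]), [np.float64(0.0468), np.float64(0.0302)], np.float64(80.48))
```

View pics/w1s.png

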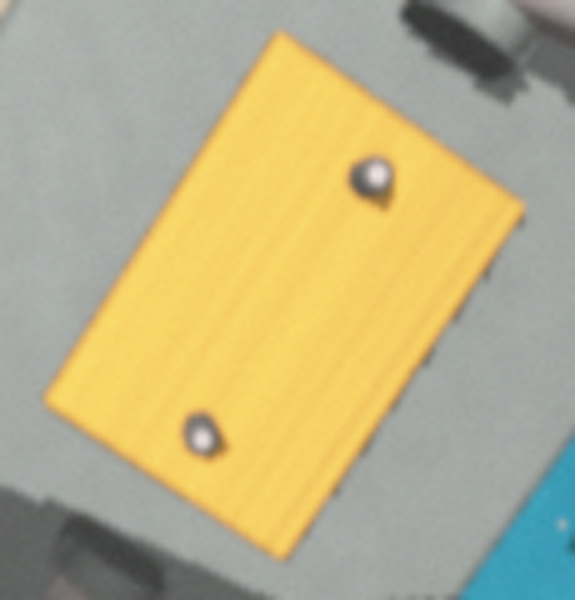

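View pics/w1z.png

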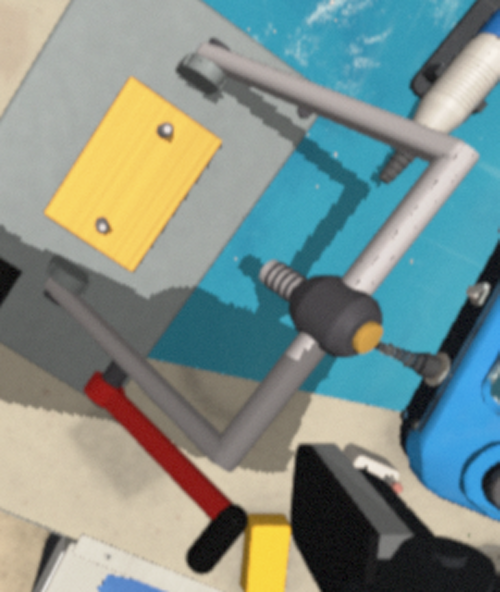

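Run:
```python
from h import *
import pickle
c=pickle.load(open('w1.pkl','rb'))
a,b=onz(c,360.0,120.0,.051),onz(c,325.2,172.4,.051)
d=a-b;print('pins',(a+b)/2,np.linalg.norm(d),np.degrees(np.arctan2(d[1],d[0]))-90)
P=[onz(c,285+u/5,85+v/5,.028)[:2] for u,v in((280,32),(523,205),(285,560),(45,400))]
print('corn',np.mean(P,0));
for p,q in((0,3),(1,2),(0,1),(3,2)):
    d=P[p]-P[q];print(np.linalg.norm(d),np.degrees(np.arctan2(d[1],d[0])))
s=np.array([.4458,.1932,.028]);t=np.radians(-9.8)
R=np.array([[np.cos(t),-np.sin(t),0],[np.sin(t),np.cos(t),0],[0,0,1]])
def W(x,y,z): return R@[x,y,0]+[s[0],s[1],z+.002]
f=W(.0454+.097*np.sin(.75),-.111,.035+.0597+.097*np.cos(.75))
print('foot',f,proj(c,f),'hub',proj(c,W(.0938,0,.035+.1234)),'railend',proj(c,W(.0938,-.078,.158)),proj(c,W(.0938,.078,.158)),'pivot',proj(c,W(.0454,-.1,.0947)))
```

```text
pins [0.44624968 0.19305586 0.051     ] 0.06336837085317076 -8.933082332214099
corn [0.44677203 0.19316399]
0.0919206416622373 81.07091712647976
0.09214239408931128 81.76518308626818
0.06361030855437029 171.16779497152893
0.0647267897570996 170.97581768566488
foot [0.53679841 0.06483814 0.16767382] [382.68115597 340.45914275] hub [448.28766971 220.88279948] railend [388.03285648 295.82899763] [515.62385149 136.41694113] pivot [323.84086255 259.99664832]
```

Seat (0.4464, 0.1931), yaw about -8.8°. The hub, foot and rail ends that this predicts agree with the picture to within a few pixels. Now the mould.

Request:
step_arm:
  series:
    - [[0.8,6,-1],0,0]
    - [[1.5,12,-3],0,0]
    - [[2.2,18,-6],0,0]
    - [[2.9,24,-10],0,0]
    - [[2.9,24.7,-12],0,0]

```text
clock: 2.68
tcp_pos: [0.473, 0.3806, 0.179]
orientation: [-0.0, 0.54, 0.841, -0.001]
wrist_force: [-0.9, -0.6, -0.7]
finger_gap: 0.0856
```

Request:
step_arm:
  series:
    - [[0,0,0],0,0]
    - [[0,0,0],0,0]

```text
clock: 2.92
tcp_pos: [0.4737, 0.3789, 0.1794]
orientation: [0.0, 0.541, 0.841, -0.001]
wrist_force: [-0.7, -0.6, -0.3]
finger_gap: 0.0853
```

```bash
cat > mo.py <<'E'
from h import *
import sys
c=cam('wrist',sys.argv[1]+'.png')
s=env.get_state(); print(s['tcp_pos'],s['orientation'])
im=cv2.cvtColor(c['frame'],cv2.COLOR_RGB2BGR);hsv=cv2.cvtColor(im,cv2.COLOR_BGR2HSV)
m=cv2.inRange(hsv,(18,110,80),(30,255,255))
for k in cv2.findContours(m,cv2.RETR_EXTERNAL,cv2.CHAIN_APPROX_NONE)[0]:
    if cv2.contourArea(k)>1000:
        print(cv2.minAreaRect(k)); bp=cv2.boxPoints(cv2.minAreaRect(k)); w=np.array([onz(c,*p,.016) for p in bp])[:,:2]
        for i in range(4): d=w[i]-w[i-1];print(w[i].round(4),np.linalg.norm(d).round(4),np.degrees(np.arctan2(d[1],d[0])).round(2)%180)
        print(w.mean(0))
E
python3 mo.py w2
```

```text
[0.47402827 0.37915154 0.18027871] [ 3.78453874e-04  5.41461909e-01  8.40725155e-01 -2.65835264e-04]
((215.1391143798828, 371.7232971191406), (67.00801086425781, 74.0052490234375), 34.11447525024414)
[0.411  0.1673] 0.0669 163.58
[0.4251 0.2459] 0.0798 79.86
[0.4865 0.2303] 0.0633 165.77
[0.4752 0.1484] 0.0827 82.18
[0.44944005 0.19799512]
((317.0, 208.0), (104.0, 74.0), 90.0)
[0.4269 0.4113] 0.0894 112.87
[0.4816 0.4361] 0.0601 24.37
[0.5207 0.3557] 0.0893 115.9
[0.4617 0.329 ] 0.0648 24.389999999999986
[0.4727239  0.38305075]
```

View pics/w2.png

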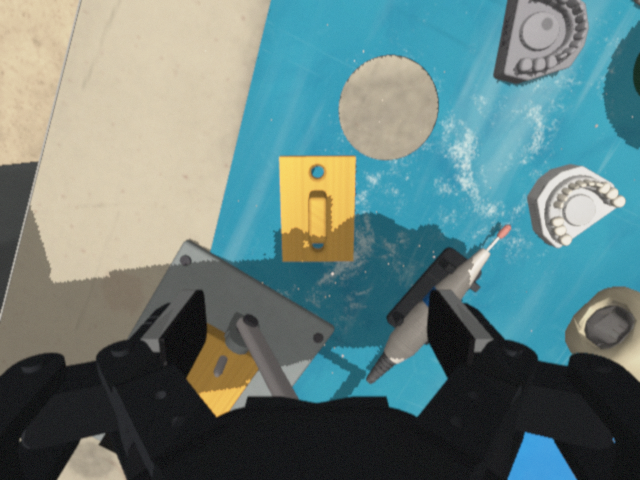

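The mould lies straight with the jaws: the brass is at (317,208), holes at (317,172) and (319,246), world centre (0.4727, 0.383), axis 24.4°. Lowering over the rib.

Request:
step_arm:
  series:
    - [[-0.1,0.4,-5],0,0]
    - [[-0.1,0.4,-10],0,0]
    - [[-0.1,0.4,-13],0,60]
    - [[-0.1,0.4,-15],0,100]
    - [[-0.1,0.4,-15.6],0,120]
  newtons: 40

```text
clock: 3.6
tcp_pos: [0.4735, 0.3819, 0.0246]
orientation: [0.0, 0.542, 0.84, -0.0]
wrist_force: [-0.4, 0.7, 0.3]
finger_gap: 0.0453
```

Request:
step_arm:
  series:
    - [[0,0,0],0,140]
    - [[0,0,0],0,255]
    - [[0,0,0],0,255]
    - [[0,0,0],0,255]
  newtons: 60

```text
clock: 4.1
tcp_pos: [0.4746, 0.3824, 0.0263]
orientation: [0.001, 0.542, 0.84, 0.001]
wrist_force: [-0.1, -1.7, 5.6]
finger_gap: 0.0133
```

```bash
python3 mo.py w3
```

```text
[0.47465622 0.38239067 0.02632628] [0.00130973 0.54226963 0.84020307 0.00085236]
((316.0, 279.0), (190.0, 148.0), 90.0)
[0.4278 0.4129] 0.0912 111.2
[0.4837 0.4381] 0.0613 24.21
[0.5255 0.3569] 0.0913 117.25
[0.4607 0.3279] 0.0709 24.099999999999994
[0.47440585 0.38396065]
```

View pics/w3.png

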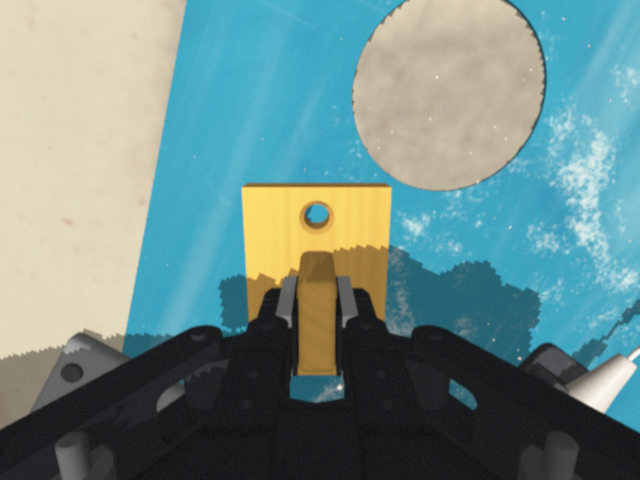

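The gap is 13.3 mm: the rib is held, with the near hole at (316,214). Lift and turn towards the seat.

Request:
step_arm:
  series:
    - [[0,0,5],0,255]
    - [[0,-0.5,11],-0.1,255]
    - [[-0.5,-3.5,16],-0.25,255]
    - [[-1,-8,19],-0.42,255]
    - [[-1.6,-13,20],-0.57,255]

```text
clock: 4.78
tcp_pos: [0.4594, 0.252, 0.2288]
orientation: [0.002, 0.758, 0.652, 0.002]
wrist_force: [1.2, -0.4, -2.7]
finger_gap: 0.0126
```

Request:
step_arm:
  series:
    - [[0,0,0],0,255]
    - [[0,0,0],0,255]

```text
clock: 5.03
tcp_pos: [0.4595, 0.252, 0.229]
orientation: [0.002, 0.758, 0.653, 0.003]
wrist_force: [-0.1, -0.1, -2.5]
finger_gap: 0.0133
```

```bash
cat > st.py <<'E'
from h import *
s=env.get_state();q=s['orientation'];p=s['tcp_pos']
print(round(s['clock'],2),p.round(4) if hasattr(p,'round') else p,'yaw',np.degrees(2*np.arctan2(q[2],q[1])).round(2),np.round(s['wrist_force'],1),s['finger_gap'])
E
python3 st.py; python3 mo.py w4
```

```text
5.03 [0.4595 0.252  0.229 ] yaw 81.46 [-0.1 -0.1 -2.5] 0.013314728081585746
[0.45933965 0.25242325 0.2285187 ] [0.00211032 0.75750348 0.65282315 0.00244163]
((316.5, 278.0), (192.0, 149.0), 90.0)
[0.3935 0.2843] 0.213 78.37
[0.5349 0.2627] 0.1431 171.33
[0.5141 0.0499] 0.2138 84.41
[0.3505 0.0756] 0.1656 171.08
[0.44824601 0.16812039]
```

View pics/w4.png

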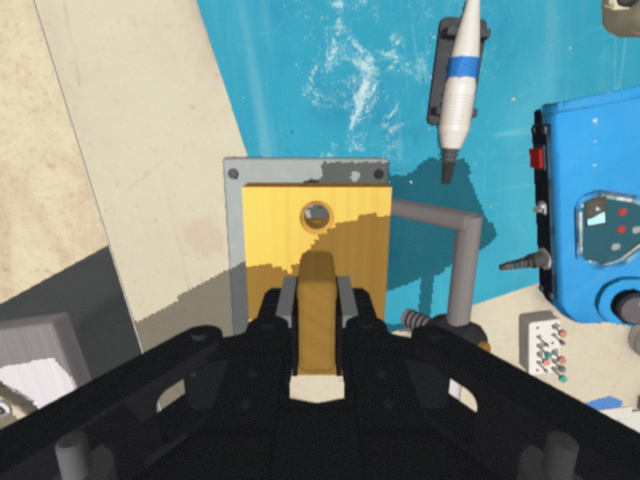

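```bash
cat > off.py <<'E'
from h import *
c=cam('wrist'); s=env.get_state();q=s['orientation'];p=np.array(s['tcp_pos']);yaw=2*np.arctan2(q[2],q[1])
im=cv2.cvtColor(c['frame'],cv2.COLOR_RGB2BGR);hsv=cv2.cvtColor(im,cv2.COLOR_BGR2HSV)
v=im[195:235,290:345];cv2.imwrite('pics/hole.png',cv2.resize(im[170:270,230:405],None,fx=4.5,fy=4.5,interpolation=cv2.INTER_CUBIC))
ex=np.array([np.cos(yaw),np.sin(yaw)]);ey=np.array([np.sin(yaw),-np.cos(yaw)])
for zt in(.0103,):
  z=p[2]-zt
  for n,u,vv in(('hole',316.5,214.5),('edgeL',243,187),('edgeR',391,187)):
    w=onz(c,u,vv,z)[:2]-p[:2]; print(n,'tool x,y mm',(w@ex*1e3).round(1),(w@ey*1e3).round(1))
E
python3 off.py
```

```text
hole tool x,y mm 34.1 0.1
edgeL tool x,y mm 45.8 -30.4
edgeR tool x,y mm 45.7 31.1
```

View pics/hole.png

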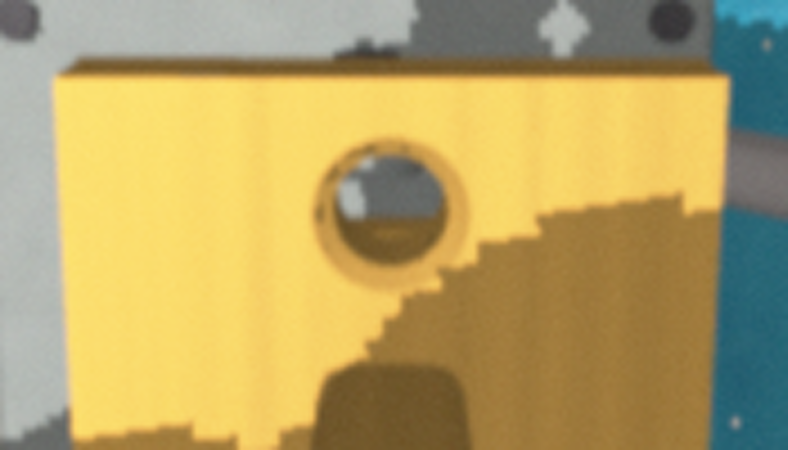

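Request:
step_arm:
  series:
    - [[-0.7,-3,-2],0,255]
    - [[-1.35,-6,-6],0,255]
    - [[-1.35,-6,-10],0,255]
    - [[-1.35,-6,-13],0,255]
    - [[-1.35,-6,-13.3],0,255]

```text
clock: 5.75
tcp_pos: [0.4434, 0.1929, 0.0926]
orientation: [0.001, 0.757, 0.654, -0.0]
wrist_force: [-0.8, 0.1, -1.8]
finger_gap: 0.0132
```

Request:
step_arm:
  series:
    - [[0,0,0],0,255]
    - [[0,0,0],0,255]

```text
clock: 6.0
tcp_pos: [0.4442, 0.1935, 0.0936]
orientation: [0.001, 0.757, 0.654, 0.0]
wrist_force: [0.9, -0.3, -1.7]
finger_gap: 0.0132
```

```bash
python3 st.py
python3 - <<'E'
from h import *
cam('wrist','w5.png'); c=cam('scene'); im=cv2.cvtColor(c['frame'],cv2.COLOR_RGB2BGR)
cv2.imwrite('pics/s5.png',cv2.resize(im[165:355,280:480],None,fx=3.1,fy=3.1,interpolation=cv2.INTER_CUBIC))
E
```

```text
6.0 [0.4442 0.1935 0.0936] yaw 81.68 [ 0.9 -0.3 -1.7] 0.01316783647006777
```

View pics/w5.png

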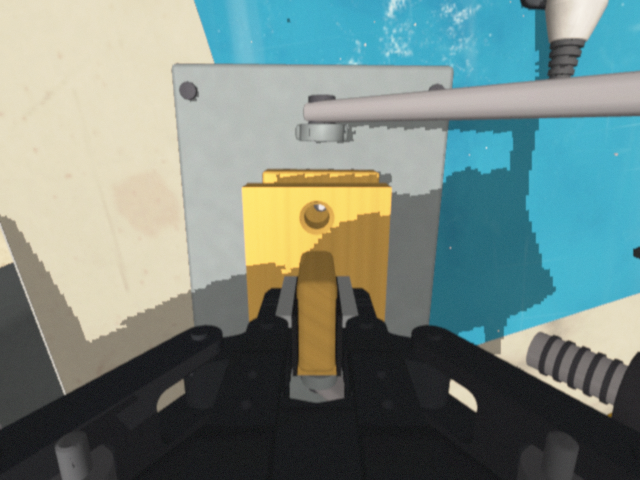

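View pics/s5.png

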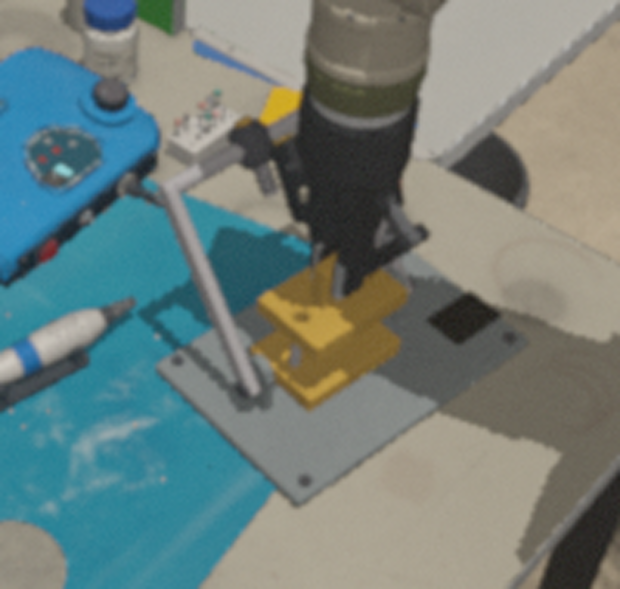

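```bash
cat > al.py <<'E'
from h import *
import sys
c=cam('wrist');im=cv2.cvtColor(c['frame'],cv2.COLOR_RGB2BGR)
cv2.imwrite('pics/'+sys.argv[1],cv2.resize(im[155:235,235:400],None,fx=4.8,fy=4.8,interpolation=cv2.INTER_CUBIC))
E
python3 al.py al.png;python3 st.py
```

```text
6.15 [0.4442 0.1932 0.0936] yaw 81.65 [ 0.3  0.1 -2.9] 0.012796648714821996
```

View pics/al.png

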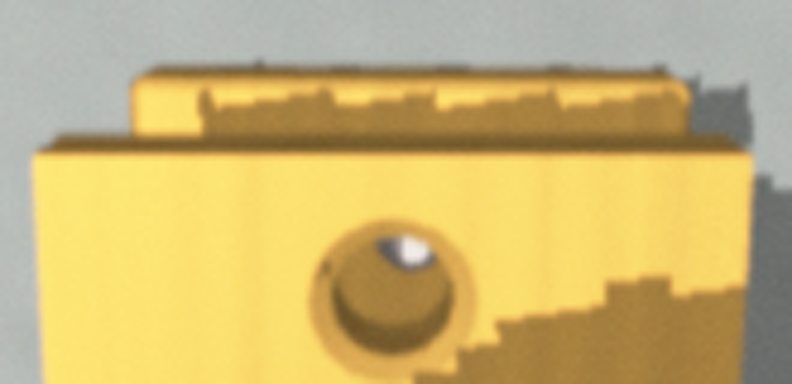

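Run:
```python
from h import *
c=cam('wrist');s=env.get_state();p=np.array(s['tcp_pos'])
t=np.radians(-8.8);ex=np.array([np.cos(t),np.sin(t)]);ey=np.array([-np.sin(t),np.cos(t)])
pin=onz(c,320,206.7,.051)[:2]; ed=onz(c,320.6,171.5,.028)[:2]
print('seat from pin',pin-.032*ey,'from edge',ed-.047*ey)
z=p[2]-.0103
h=onz(c,317.1,217.4,z)[:2];e=onz(c,(235+393/4.8),155+153/4.8,z)[:2]
y=np.radians(81.65-90);my=np.array([-np.sin(y),np.cos(y)])
print('mould from hole',h-.032*my,'edge',e-.045*my, p)
```

```text
seat from pin [0.44557214 0.19223105] from edge [0.44609295 0.19256956]
mould from hole [0.444495  0.1942009] edge [0.44441505 0.1942063 ] [0.44410484 0.1930909  0.09346652]
```

Request:
step_arm:
  series:
    - [[0.17,-0.14,-0.8],-0.009,255]
    - [[0.17,-0.14,-1.5],-0.009,255]
    - [[0.17,-0.14,-1.5],-0.009,255]
    - [[0.17,-0.14,-1.5],-0.009,255]

```text
clock: 6.7
tcp_pos: [0.4456, 0.1916, 0.0783]
orientation: [0.001, 0.76, 0.65, 0.0]
wrist_force: [-0.1, 0.2, -1.3]
finger_gap: 0.0129
```

```bash
python3 al.py al2.png;python3 st.py
```

```text
6.75 [0.4458 0.1917 0.0785] yaw 81.12 [ 0.8  0.3 -2.8] 0.01281016513453328
```

View pics/al2.png

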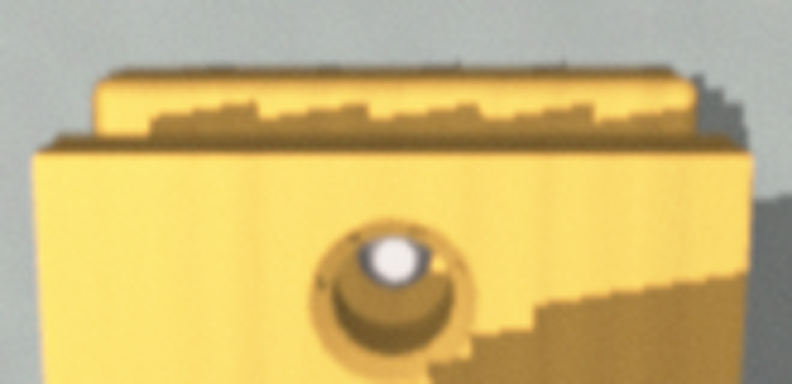

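Run:
```python
from h import *
c=cam('wrist');s=env.get_state();p=np.array(s['tcp_pos'])
t=np.radians(-8.8);ey=np.array([-np.sin(t),np.cos(t)])
pin=onz(c,317.3,208.75,.051)[:2]; ed=onz(c,317.4,171.5,.028)[:2]
z=p[2]-.0103
h=onz(c,317.0,217.4,z)[:2];e=onz(c,(235+393/4.8),155+153/4.8,z)[:2]
print('seat',pin-.032*ey,ed-.047*ey,'mould',h-.032*ey,e-.045*ey,p)
```

```text
seat [0.44628868 0.19290885] [0.44645566 0.19281335] mould [0.44606274 0.19274901] [0.44603825 0.19272478] [0.44589752 0.19171117 0.07856095]
```

Aligned to within 0.4 mm: the pin shows in the hole at (317,209), and the seat edges are centred under the mould. Lowering.

Request:
step_arm:
  series:
    - [[0.03,0.01,-0.6],0,255]
    - [[0.03,0.01,-1.2],0,255]
    - [[0.03,0.01,-1.8],0,255]
    - [[0.03,0.01,-2.3],0,255]
    - [[0.03,0.01,-2.4],0,255]

```text
clock: 7.42
tcp_pos: [0.4458, 0.1917, 0.054]
orientation: [0.001, 0.76, 0.65, -0.0]
wrist_force: [-0.6, 0.3, -1.2]
finger_gap: 0.0132
```

Request:
step_arm:
  series:
    - [[0,0,-0.15],0,255]
    - [[0,0,-0.3],0,255]
    - [[0,0,-0.3],0,255]

```text
clock: 7.8
tcp_pos: [0.446, 0.1917, 0.0523]
orientation: [0.001, 0.76, 0.65, 0.0]
wrist_force: [-3.6, -1.7, 9.1]
finger_gap: 0.0131
```

```bash
python3 al.py al3.png;python3 st.py
python3 - <<'E'
from h import *
c=cam('scene'); im=cv2.cvtColor(c['frame'],cv2.COLOR_RGB2BGR)
cv2.imwrite('pics/s6.png',cv2.resize(im[205:335,320:440],None,fx=4.5,fy=4.5,interpolation=cv2.INTER_CUBIC))
E
```

```text
7.85 [0.446  0.1917 0.0523] yaw 81.12 [-3.6 -1.5  8.8] 0.012834618883695026
```

View pics/al3.png

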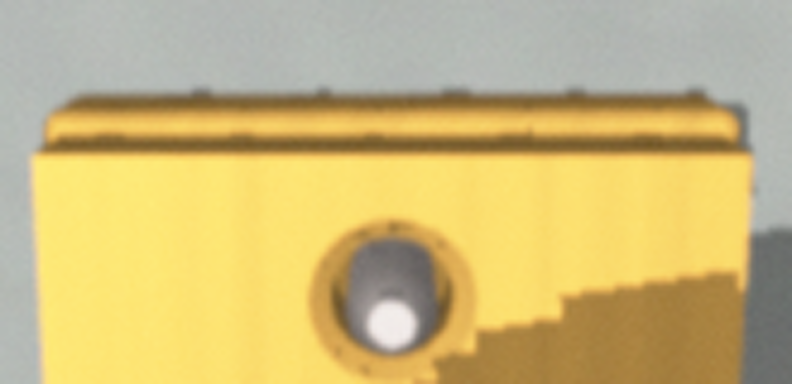

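View pics/s6.png

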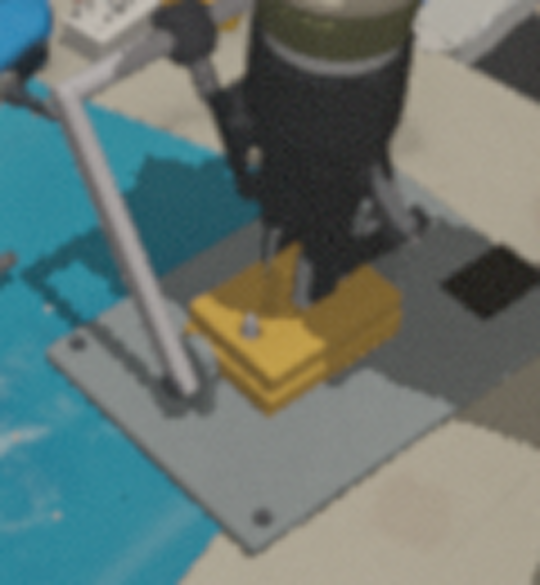

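TCP is at 52.3 mm as predicted, with 9 N contact force, the pin through the hole and the plates touching: it is seated. Let go and rise.

Request:
step_arm:
  series:
    - [[0,0,0.1],0,200]
    - [[0,0,0.2],0,150]
    - [[0,0,0.2],0,130]
    - [[0,0,0.8],0,130]

```text
clock: 8.4
tcp_pos: [0.4455, 0.1916, 0.06]
orientation: [0.001, 0.76, 0.65, -0.0]
wrist_force: [-0.2, -0.2, -0.3]
finger_gap: 0.0419
```

Request:
step_arm:
  series:
    - [[0,0,4],0,130]
    - [[-0.5,0,9],0,130]
    - [[-1,0,15],0,130]
    - [[-1,0,19],0,130]
    - [[-1,0,21],0,130]

```text
clock: 9.02
tcp_pos: [0.4364, 0.1919, 0.2733]
orientation: [0.002, 0.76, 0.65, 0.002]
wrist_force: [-0.2, 0.4, 0.2]
finger_gap: 0.0421
```

```bash
python3 st.py
python3 - <<'E'
from h import *
c=cam('scene'); im=cv2.cvtColor(c['frame'],cv2.COLOR_RGB2BGR)
cv2.imwrite('pics/s7.png',cv2.resize(im[165:335,310:450],None,fx=3.5,fy=3.5,interpolation=cv2.INTER_CUBIC))
c=cam('wrist','w7.png');
E
```

```text
9.03 [0.4364 0.1919 0.2733] yaw 81.13 [-0.2  0.4  0.2] 0.04206432373720726
```

View pics/s7.png

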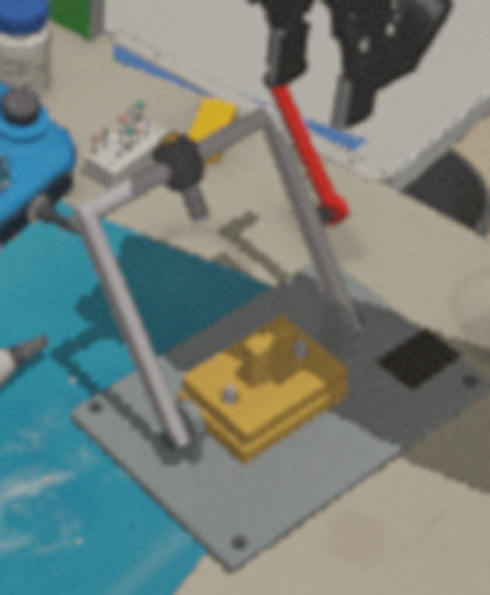

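View pics/w7.png

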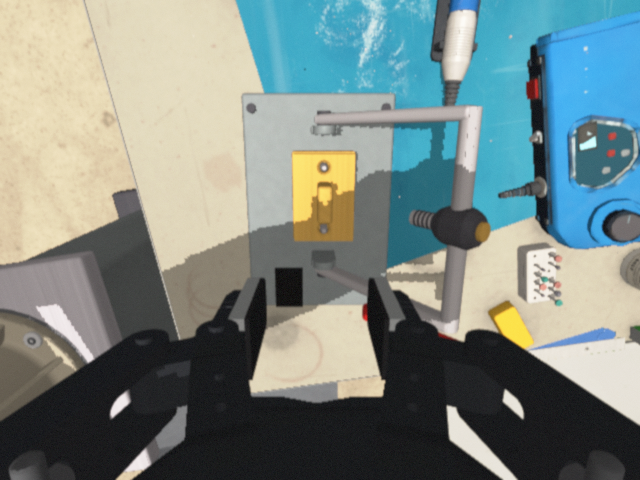

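The mould sits on the pins, seen at (230,395) and (300,348) in the scene zoom, and it is free. Next, hover over the kickstand's foot.

Request:
step_arm:
  series:
    - [[3,-4.5,0],0,130]
    - [[6,-9,0],0,130]
    - [[9,-12,0],0,130]
    - [[10.2,-13.5,-0.5],0,130]
    - [[10.2,-13.5,-1],0,130]

```text
clock: 9.75
tcp_pos: [0.5387, 0.0563, 0.2612]
orientation: [0.001, 0.76, 0.65, 0.001]
wrist_force: [0.4, -0.1, 0.5]
finger_gap: 0.0419
```

```bash
python3 st.py
cat > cl.py <<'E'
from h import *
S=np.array([.4464,.193]);t=np.radians(-8.8)
R=np.array([[np.cos(t),-np.sin(t),0],[np.sin(t),np.cos(t),0],[0,0,1]])
def W(x,y,z): return R@[x,y,z]+[S[0],S[1],.002]
def foot(a,b,y): # kick angle, lean
    th=b-a
    return W(.075*np.sin(b)+.097*np.sin(th),y,.035+.075*np.cos(b)+.097*np.cos(th))
def rail(b,y): return W(.155*np.sin(b),y,.035+.155*np.cos(b))
E
python3 - <<'E'
from cl import *
c=cam('wrist','w8.png')
print('foot grip',foot(-.1,.65,-.121))
for y in(-.092,-.130): print(proj(c,foot(-.1,.65,y)))
print(proj(c,W(.0454,-.1,.0947)),proj(c,rail(.65,-.083)),proj(c,rail(.65,0)))
E
```

```text
9.75 [0.5387 0.0563 0.2612] yaw 81.03 [ 0.4 -0.1  0.5] 0.0418976135607843
foot grip [0.53808403 0.05636523 0.16768011]
[315.27183973 194.91820977]
[315.56925164 251.10171141]
[236.03214154 190.87680663] [288.22206256 179.63175443] [284.82564578  40.33514196]
```

View pics/w8.png

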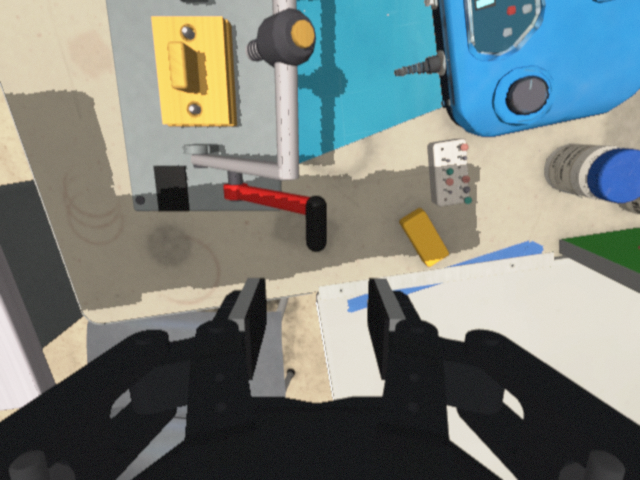

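The foot bar runs from (316,198) to (316,250), as the clamp pose predicts, to within 3 px. Descend and grip lightly.

Request:
step_arm:
  series:
    - [[-0.05,0,-4],0,130]
    - [[-0.05,0,-8],0,130]
    - [[-0.05,0,-10.5],0,130]
    - [[-0.05,0,-11.2],0,130]
    - [[-0.05,0,-11.2],0,150]
  newtons: 20

```text
clock: 10.42
tcp_pos: [0.5367, 0.058, 0.149]
orientation: [0.0, 0.759, 0.651, 0.001]
wrist_force: [0.2, -0.2, 1.0]
finger_gap: 0.0353
```

Request:
step_arm:
  series:
    - [[0,0,0],0,180]
    - [[0,0,0],0,230]
    - [[0,0,0],0,230]
    - [[0,0,0],0,230]
  newtons: 20

```text
clock: 10.92
tcp_pos: [0.5379, 0.058, 0.15]
orientation: [0.001, 0.759, 0.651, 0.002]
wrist_force: [2.5, 1.8, 1.9]
finger_gap: 0.0129
```

```bash
python3 st.py
python3 - <<'E'
from h import *
c=cam('wrist','w9.png')
E
```

```text
10.93 [0.5379 0.058  0.15  ] yaw 81.16 [2.5 1.8 1.9] 0.012909126026977183
```

View pics/w9.png

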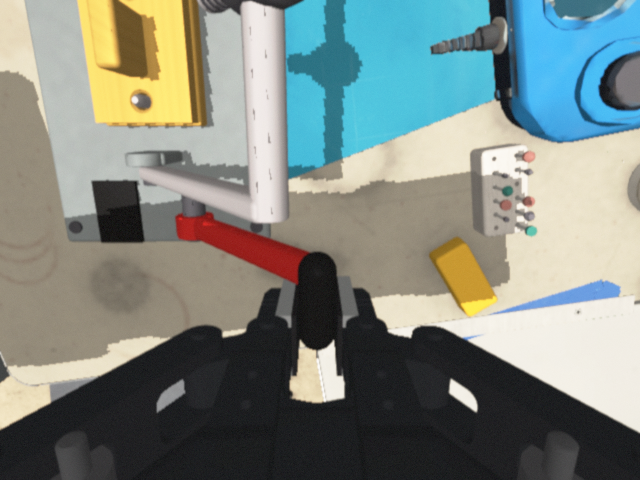

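Request:
step_arm:
  series:
    - [[-0.73,0.11,0.62],0,230]
    - [[-1.52,0.24,1.17],0,230]
    - [[-2.36,0.37,1.64],0,230]
    - [[-3.25,0.5,2.0],0,230]
    - [[-4.16,0.64,2.3],0,230]
  newtons: 20

```text
clock: 11.6
tcp_pos: [0.4956, 0.0646, 0.1734]
orientation: [0.001, 0.759, 0.651, 0.002]
wrist_force: [2.1, 3.2, 1.5]
finger_gap: 0.0132
```

```bash
python3 st.py
python3 - <<'E'
from h import *
c=cam('wrist','w10.png')
E
```

```text
11.6 [0.4956 0.0646 0.1734] yaw 81.16 [2.1 3.2 1.5] 0.013163108392031194
```

View pics/w10.png

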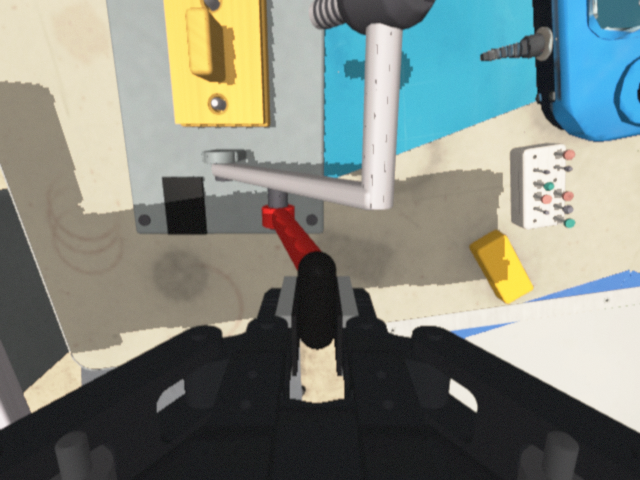

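Request:
step_arm:
  series:
    - [[-1.41,0.22,0.25],0,230]
    - [[-2.85,0.44,0.29],0,230]
    - [[-4.28,0.66,0.11],0,230]
    - [[-5.66,0.88,-0.29],0,230]
    - [[-6.97,1.08,-0.89],0,230]

```text
clock: 12.28
tcp_pos: [0.4231, 0.0754, 0.1639]
orientation: [0.001, 0.759, 0.651, 0.001]
wrist_force: [1.8, -0.7, -0.4]
finger_gap: 0.0132
```

```bash
python3 st.py
python3 - <<'E'
from h import *
c=cam('wrist','w11.png')
E
```

```text
12.28 [0.4231 0.0754 0.1639] yaw 81.17 [ 1.8 -0.7 -0.4] 0.013221639153475148
```

View pics/w11.png

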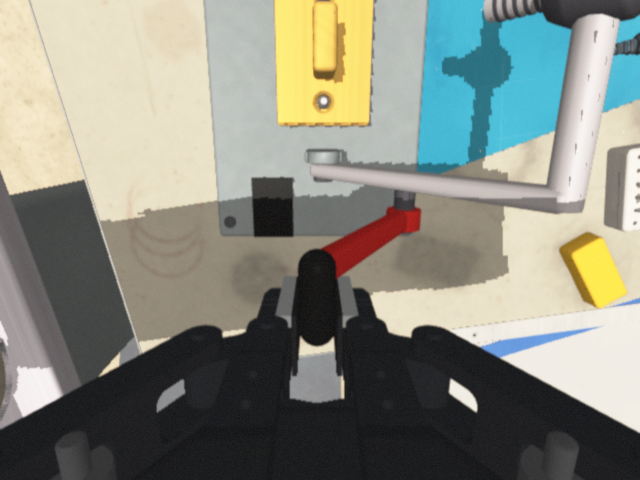

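Request:
step_arm:
  series:
    - [[-1.2,0.19,-0.79],0,230]
    - [[-2.28,0.35,-1.75],0,230]
    - [[-3.2,0.5,-2.87],0,230]
    - [[-3.94,0.61,-4.11],0,230]
    - [[-3.94,0.61,-4.11],0,120]

```text
clock: 12.95
tcp_pos: [0.379, 0.082, 0.1204]
orientation: [-0.002, 0.759, 0.651, -0.002]
wrist_force: [-0.2, 0.3, -0.2]
finger_gap: 0.0299
```

Request:
step_arm:
  series:
    - [[0,0,0],0,100]
    - [[0,0,0],0,100]
    - [[0,0,1],0,100]
    - [[0,0,4],0,110]
    - [[0,0,8],0,120]

```text
clock: 13.58
tcp_pos: [0.3784, 0.082, 0.2014]
orientation: [-0.002, 0.759, 0.651, -0.002]
wrist_force: [0.4, 0.8, 0.3]
finger_gap: 0.0453
```

```bash
python3 st.py
python3 - <<'E'
from cl import *
c=cam('wrist','w12.png');print(proj(c,foot(2.72,.65,-.092)),proj(c,foot(2.72,.65,-.130)))
c=cam('scene'); im=cv2.cvtColor(c['frame'],cv2.COLOR_RGB2BGR);print(proj(c,foot(2.72,.65,-.111)))
cv2.imwrite('pics/s12.png',cv2.resize(im[165:335,310:480],None,fx=3.5,fy=3.5,interpolation=cv2.INTER_CUBIC))
E
```

```text
13.57 [0.3784 0.082  0.2014] yaw 81.2 [0.4 0.8 0.3] 0.045342906973319455
[331.09964488 184.01770499] [330.67997903 230.2534109 ]
[431.52917362 256.88666179]
```

View pics/w12.png

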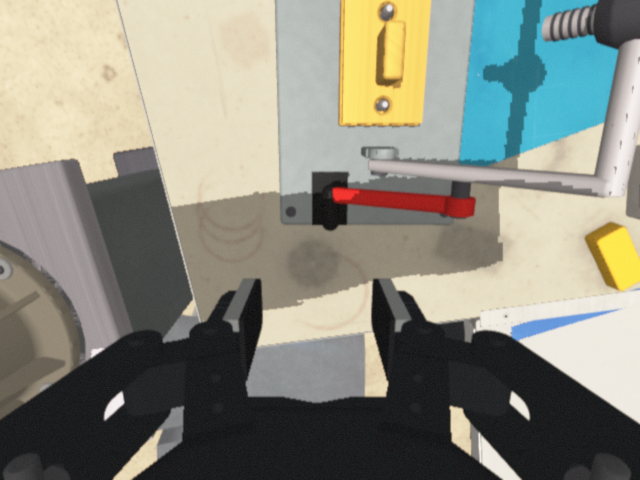

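View pics/s12.png

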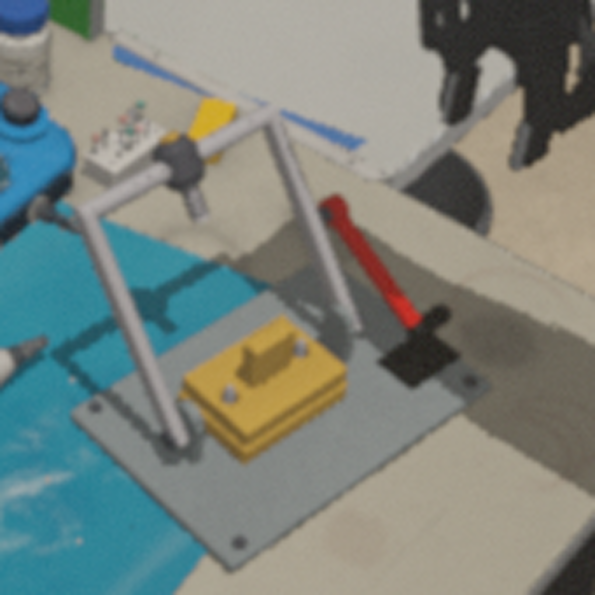

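The kickstand is fully down: its foot lies over the pad at (331,183)–(331,229), as predicted for 2.72. Now the rail.

Request:
step_arm:
  series:
    - [[0,0,5],0,130]
    - [[4.2,3.5,6.5],0,130]
    - [[8.4,7,6.5],0,130]
    - [[12.6,10.5,6.5],0,130]
    - [[16.7,14,6],0,130]

```text
clock: 14.3
tcp_pos: [0.5503, 0.2234, 0.2652]
orientation: [0.001, 0.759, 0.651, 0.002]
wrist_force: [0.6, -0.1, 0.4]
finger_gap: 0.0418
```

Request:
step_arm:
  series:
    - [[0,0,0],0,130]
    - [[0,0,0],0,130]

```text
clock: 14.55
tcp_pos: [0.5498, 0.2233, 0.2646]
orientation: [0.0, 0.759, 0.651, 0.001]
wrist_force: [-0.7, 0.3, 0.1]
finger_gap: 0.0419
```

```bash
python3 st.py
python3 - <<'E'
from cl import *
c=cam('wrist','w13.png');print(rail(.65,.044),[proj(c,rail(.65,y)).round(0) for y in (0,.044,.078)])
E
```

```text
14.55 [0.5498 0.2233 0.2646] yaw 81.23 [-0.7  0.3  0.1] 0.04192086540736729
[0.54583105 0.22213138 0.16039299] [array([311., 295.]), array([311., 236.]), array([311., 187.])]
```

View pics/w13.png

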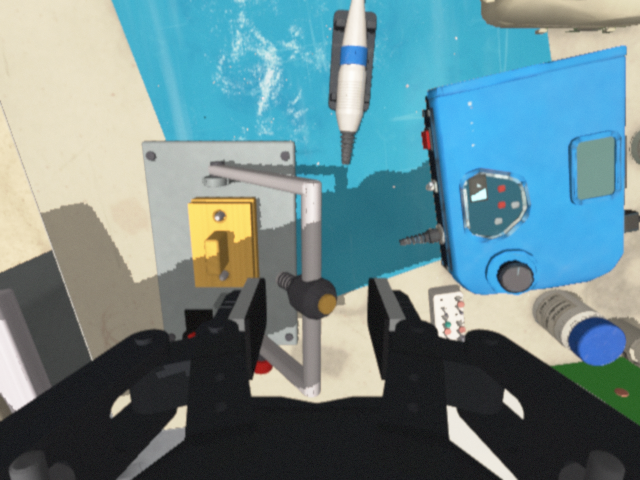

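Request:
step_arm:
  series:
    - [[-0.4,-0.1,-4],0,130]
    - [[-0.4,-0.1,-8],0,130]
    - [[-0.4,-0.1,-11],0,130]
    - [[-0.4,-0.1,-12.3],0,130]
    - [[-0.4,-0.1,-12.3],0,150]
  newtons: 25

```text
clock: 15.22
tcp_pos: [0.5449, 0.2213, 0.1427]
orientation: [0.001, 0.759, 0.651, 0.001]
wrist_force: [-0.0, 0.8, -0.6]
finger_gap: 0.0356
```

Request:
step_arm:
  series:
    - [[0,0,0],0,180]
    - [[0,0,0],0,230]
    - [[0,0,0],0,230]
    - [[0,0,0],0,230]

```text
clock: 15.72
tcp_pos: [0.5462, 0.2214, 0.1442]
orientation: [0.002, 0.759, 0.651, 0.003]
wrist_force: [0.4, -1.9, 5.5]
finger_gap: 0.0132
```

```bash
python3 st.py
python3 - <<'E'
from cl import *
c=cam('wrist','w14.png');p0=rail(.65,0)
for b in (.55,.45,.35,.25,.15,.08,.03,0,-.02): print(b,((rail(b,0)-p0)*100).round(2))
E
```

```text
15.72 [0.5462 0.2214 0.1442] yaw 81.16 [ 0.4 -1.9  5.5] 0.013175626026886017
0.55 [-1.26  0.2   0.87]
0.45 [-2.61  0.4   1.62]
0.35 [-4.02  0.62  2.22]
0.25 [-5.48  0.85  2.68]
0.15 [-6.98  1.08  2.99]
0.08 [-8.05  1.25  3.11]
0.03 [-8.81  1.36  3.15]
0 [-9.27  1.44  3.16]
-0.02 [-9.58  1.48  3.16]
```

View pics/w14.png

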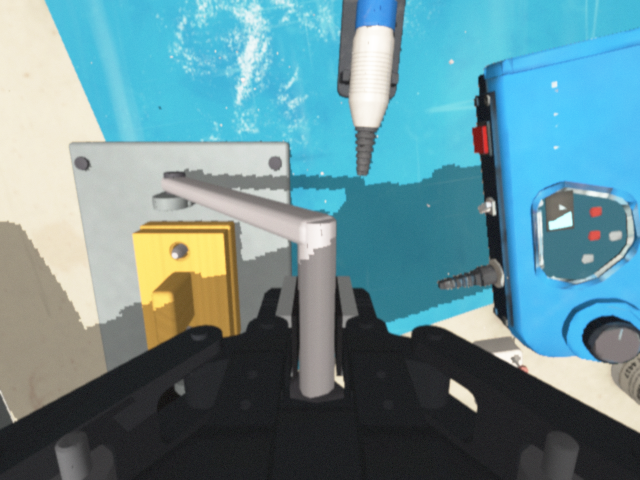

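The rail is held (gap 13.2 mm). Draw it along its arc.

Request:
step_arm:
  series:
    - [[-1.26,0.2,0.87],0,230]
    - [[-2.61,0.4,1.62],0,230]
    - [[-4.02,0.62,2.22],0,230]
    - [[-5.48,0.85,2.68],0,230]
    - [[-6.98,1.08,2.99],0,230]
  newtons: 30

```text
clock: 16.4
tcp_pos: [0.4778, 0.2321, 0.1766]
orientation: [0.004, 0.76, 0.65, 0.005]
wrist_force: [4.7, -2.9, 8.0]
finger_gap: 0.0127
```

```bash
python3 st.py
python3 - <<'E'
from cl import *
p=env.get_state()['tcp_pos'];r=R.T@(np.array(p)-[S[0],S[1],.002]);print(r,'lean',np.arctan2(r[0],r[2]+.0172-.035))
for b in (0.05,0,-.02): print(b,((rail(b,0.044)-rail(np.arctan2(r[0],r[2]+.0172-.035),.044))*100).round(2))
E
```

```text
16.4 [0.4778 0.2321 0.1766] yaw 81.14 [ 4.7 -2.9  8. ] 0.012726666228854273
[0.02506865 0.04344821 0.17457312] lean 0.15856168882220256
0.05 [-1.65  0.26  0.18]
0 [-2.42  0.37  0.19]
-0.02 [-2.72  0.42  0.19]
```

Request:
step_arm:
  series:
    - [[-0.6,0.1,0.1],0,230]
    - [[-1.2,0.18,0.15],0,230]
    - [[-1.8,0.28,0.18],0,230]
    - [[-2.2,0.34,0.18],0,230]

```text
clock: 16.9
tcp_pos: [0.4564, 0.2355, 0.1792]
orientation: [0.004, 0.76, 0.65, 0.005]
wrist_force: [4.0, -2.7, 5.1]
finger_gap: 0.013
```

```bash
python3 st.py
python3 - <<'E'
from cl import *
c=cam('wrist','w15.png');print([proj(c,rail(b,.078)).round(0) for b in(0.1,0.05,0)])
c=cam('scene'); im=cv2.cvtColor(c['frame'],cv2.COLOR_RGB2BGR)
cv2.imwrite('pics/s15.png',cv2.resize(im[165:335,310:480],None,fx=3.5,fy=3.5,interpolation=cv2.INTER_CUBIC))
E
```

```text
16.9 [0.4564 0.2355 0.1792] yaw 81.13 [ 4.  -2.7  5.1] 0.013047795794824145
[array([351., 227.]), array([330., 227.]), array([308., 228.])]
```

View pics/s15.png

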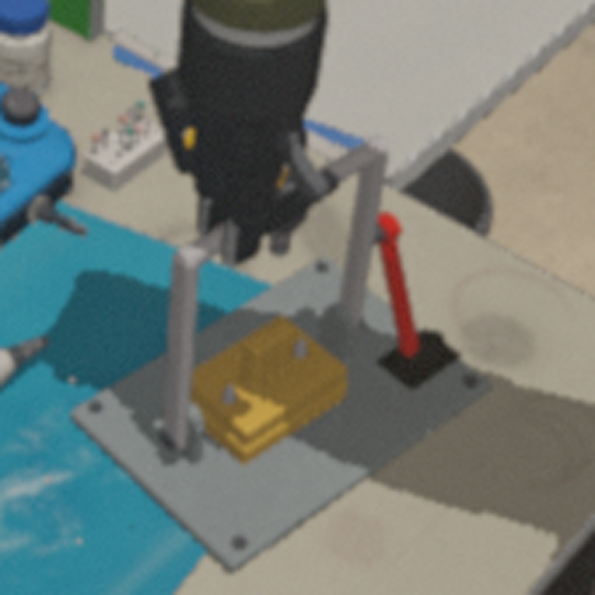

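View pics/w15.png

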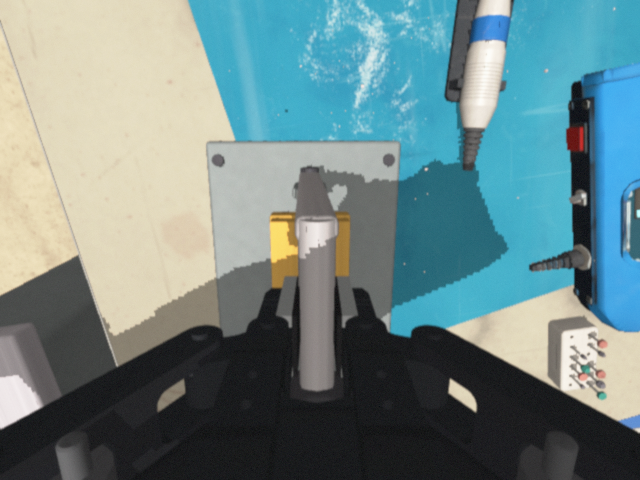

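The rail end is at (317,226): lean is about 0.02 rad, and the foot is almost on the pad. Pull on slowly until the force rises.

Request:
step_arm:
  series:
    - [[-0.15,0.02,0],0,230]
    - [[-0.3,0.05,0],0,230]
    - [[-0.4,0.06,0],0,230]
    - [[-0.4,0.06,0],0,230]

```text
clock: 17.5
tcp_pos: [0.4524, 0.2361, 0.1794]
orientation: [0.004, 0.76, 0.65, 0.006]
wrist_force: [4.0, -3.3, 4.1]
finger_gap: 0.0127
```

Request:
step_arm:
  series:
    - [[-0.2,0.03,0],0,230]
    - [[-0.2,0.03,0],0,230]

```text
clock: 17.75
tcp_pos: [0.4509, 0.2364, 0.1795]
orientation: [0.005, 0.76, 0.65, 0.006]
wrist_force: [4.6, -3.5, 3.6]
finger_gap: 0.0129
```

Request:
step_arm:
  series:
    - [[-0.2,0.03,0],0,230]
    - [[-0.2,0.03,0],0,230]

```text
clock: 18.0
tcp_pos: [0.4499, 0.2365, 0.1795]
orientation: [0.006, 0.76, 0.65, 0.007]
wrist_force: [6.8, -4.5, 1.1]
finger_gap: 0.0128
```

```bash
python3 st.py
python3 - <<'E'
from cl import *
c=cam('wrist','w16.png');print([proj(c,rail(b,.078)).round(0) for b in(0.1,0.05,0,-.05)])
im=cv2.cvtColor(c['frame'],cv2.COLOR_RGB2BGR)
cv2.imwrite('pics/w16z.png',cv2.resize(im[150:330,200:420],None,fx=3.5,fy=3.3,interpolation=cv2.INTER_CUBIC))
c=cam('scene'); im=cv2.cvtColor(c['frame'],cv2.COLOR_RGB2BGR);print([proj(c,foot(2.72,b,-.111)).round(1) for b in (0,.05)])
cv2.imwrite('pics/s16.png',cv2.resize(im[195:295,380:480],None,fx=6,fy=6,interpolation=cv2.INTER_CUBIC))
E
```

```text
18.0 [0.4499 0.2365 0.1795] yaw 81.1 [ 6.8 -4.5  1.1] 0.012787011203987753
[array([368., 227.]), array([347., 227.]), array([326., 228.]), array([305., 228.])]
[array([429.7, 264.6]), array([430. , 264.2])]
```

View pics/s16.png

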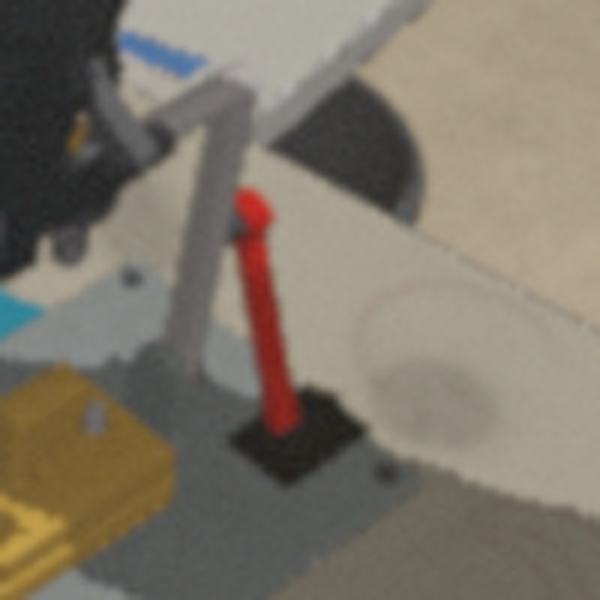

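View pics/w16z.png

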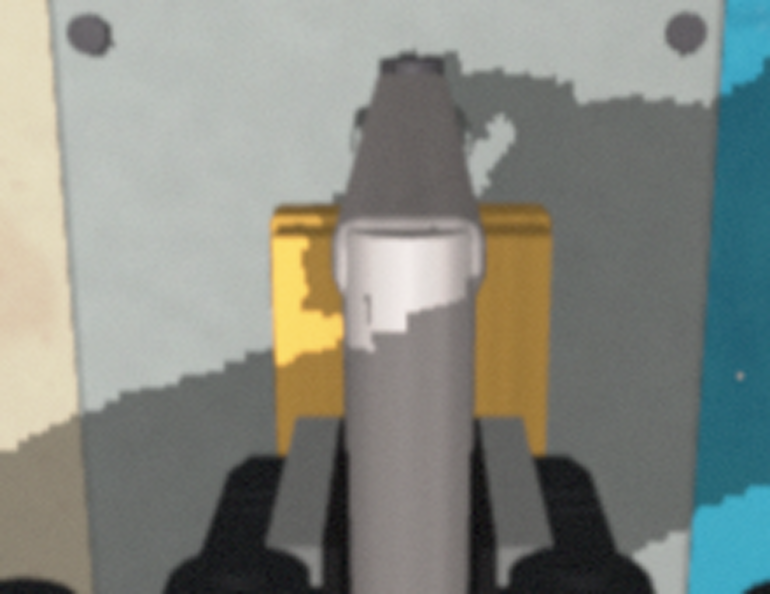

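The bridge stands upright over the mould, and the force begins to rise: contact. Press a little more.

Request:
step_arm:
  series:
    - [[-0.3,0.05,0],0,230]
    - [[-0.3,0.05,0],0,230]
    - [[-0.3,0.05,0],0,230]
  newtons: 50

```text
clock: 18.48
tcp_pos: [0.4479, 0.2368, 0.1795]
orientation: [0.006, 0.76, 0.65, 0.007]
wrist_force: [5.8, -3.6, 2.6]
finger_gap: 0.0123
```

Request:
step_arm:
  series:
    - [[-0.3,0.05,0],0,230]
    - [[-0.3,0.05,0],0,230]
    - [[-0.3,0.05,0],0,230]

```text
clock: 18.85
tcp_pos: [0.4467, 0.237, 0.1795]
orientation: [0.008, 0.76, 0.65, 0.008]
wrist_force: [8.5, -4.5, -0.1]
finger_gap: 0.012
```

```bash
python3 st.py
python3 - <<'E'
from cl import *
c=cam('wrist','w17.png');print([proj(c,rail(b,.07)).round(1) for b in(0.05,0,-.05)], 'seat mid far edge',proj(c,W(0,.045,.040)),'plate corners',proj(c,W(-.085,.105,.01)),proj(c,W(.075,.105,.01)))
im=cv2.cvtColor(c['frame'],cv2.COLOR_RGB2BGR)
cv2.imwrite('pics/w17z.png',cv2.resize(im[120:300,200:420],None,fx=3.5,fy=3.5,interpolation=cv2.INTER_CUBIC))
c=cam('top'); im=cv2.cvtColor(c['frame'],cv2.COLOR_RGB2BGR)
cv2.imwrite('pics/t17.png',cv2.resize(im[205:325,330:470],None,fx=5,fy=5,interpolation=cv2.INTER_CUBIC))
c=cam('scene'); im=cv2.cvtColor(c['frame'],cv2.COLOR_RGB2BGR)
cv2.imwrite('pics/s17.png',cv2.resize(im[195:295,380:480],None,fx=6,fy=6,interpolation=cv2.INTER_CUBIC))
E
```

```text
18.85 [0.4467 0.237  0.1795] yaw 81.04 [ 8.5 -4.5 -0.1] 0.01196158396091094
[array([355.8, 248. ]), array([335. , 248.4]), array([314. , 248.4])] seat mid far edge [321.19890462 220.91240995] plate corners [214.94296832 141.20676414] [411.47823818 140.24987047]
```

View pics/w17z.png

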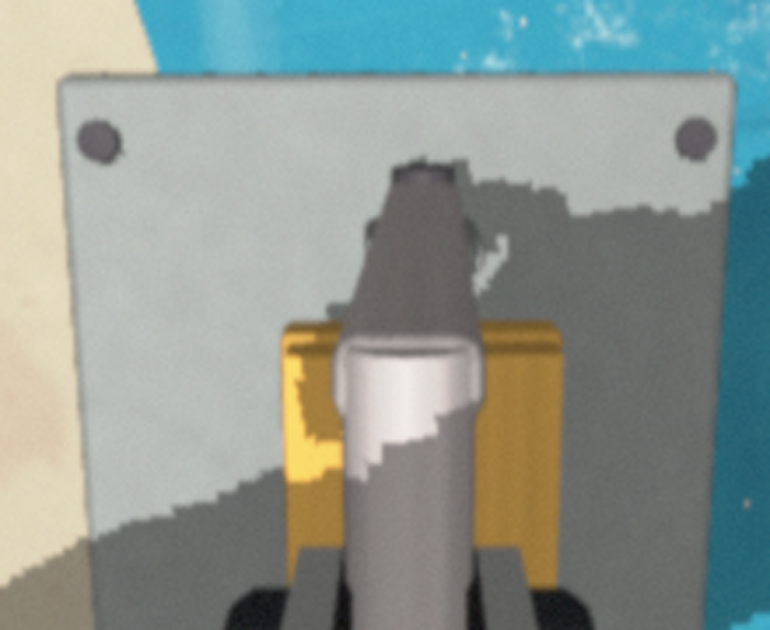

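View pics/s17.png

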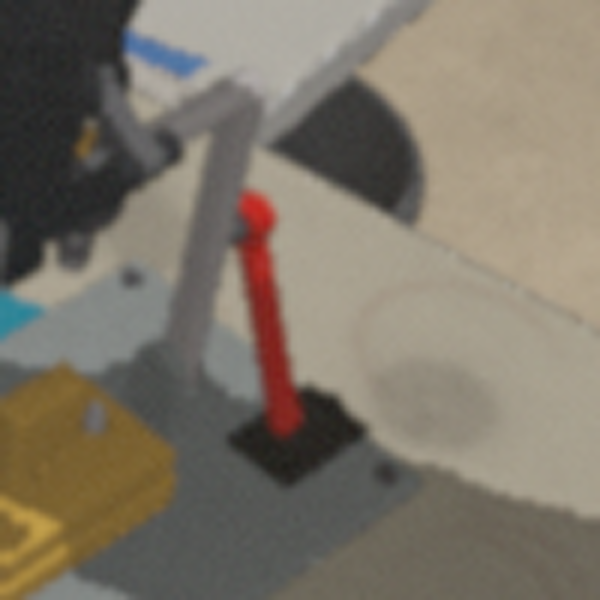

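View pics/t17.png

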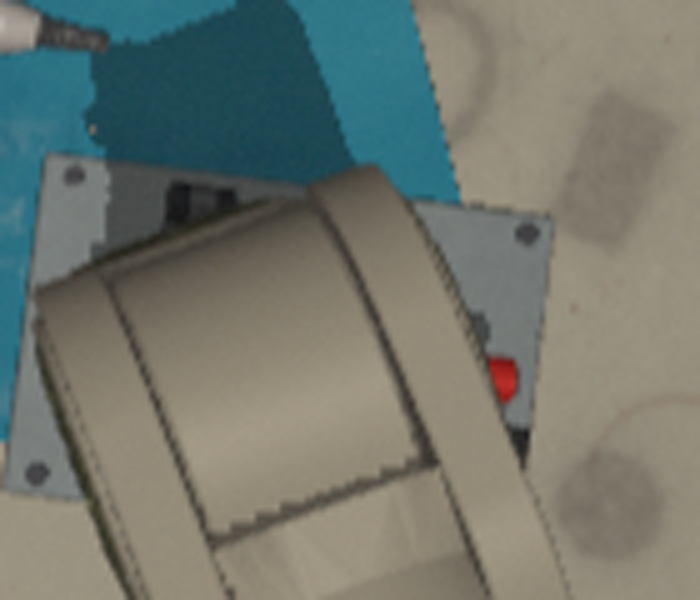

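Run:
```python
from cl import *
c=cam('scene')
for b in(.05,0,-.05): print(b,'rail-end',proj(c,rail(b,-.078)).round(1),'pivot',proj(c,W(.075*np.sin(b),-.1,.035+.075*np.cos(b))).round(1))
for a in (2.72,2.6,2.5): print(a,'foot leg',proj(c,foot(a,-.04,-.1)).round(1), foot(a,-.04,0)[2]-.007-.016)
print('pad',[proj(c,W(x,y,.014)).round(1) for x,y in((-.055,-.135),(-.025,-.135),(-.025,-.088),(-.055,-.088))],'base corner',proj(c,W(-.085,-.135,.01)),proj(c,W(.075,-.135,.01)))
im=cv2.cvtColor(c['frame'],cv2.COLOR_RGB2BGR)
cv2.imwrite('pics/s18.png',cv2.resize(im[195:285,395:475],None,fx=6.6,fy=6.6,interpolation=cv2.INTER_LANCZOS4))
```

```text
0.05 rail-end [414.9 206.2] pivot [418.2 229.8]
0 rail-end [417.5 208. ] pivot [419.4 230.6]
-0.05 rail-end [420.2 209.9] pivot [420.6 231.5]
2.72 foot leg [426.2 267. ] -0.001083044890731917
2.6 foot leg [429.9 268.2] 0.003888672631328048
2.5 foot leg [432.9 268.8] 0.008969784997882792
pad [array([440.9, 265.7]), array([431.5, 258.6]), array([418. , 267.6]), array([427.4, 275. ])] base corner [450.29875796 274.27366346] [401.83784382 237.18981554]
```

View pics/s18.png

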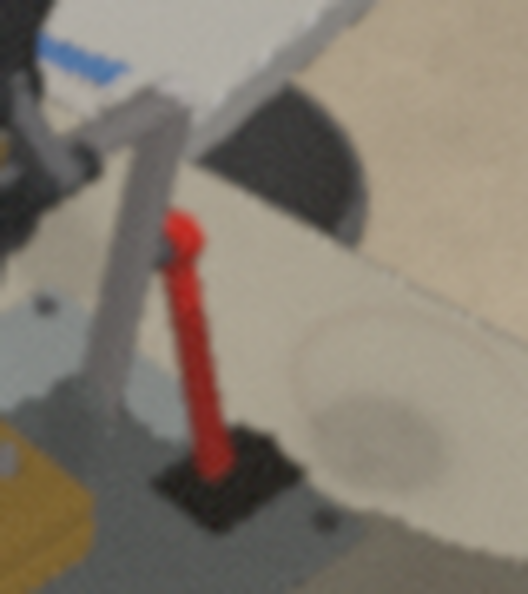

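```bash
python3 - <<'E'
from cl import *
c=cam('scene')
def red(im,ox,oy,k,n):
    hsv=cv2.cvtColor(im,cv2.COLOR_BGR2HSV)
    m=cv2.inRange(hsv,(0,140,70),(8,255,255))|cv2.inRange(hsv,(172,140,70),(180,255,255))
    k_=max(cv2.findContours(m,cv2.RETR_EXTERNAL,cv2.CHAIN_APPROX_NONE)[0],key=cv2.contourArea)[:,0]/k+[ox,oy]
    lo=k_[k_[:,1]>k_[:,1].max()-2].mean(0);hi=k_[k_[:,1]<k_[:,1].min()+2].mean(0)
    l=cv2.fitLine(k_.astype(np.float32),cv2.DIST_L2,0,.01,.01).ravel()
    print(n,'low',lo.round(2),'hi',hi.round(2),'dir',np.degrees(np.arctan2(l[1],l[0])).round(2))
red(cv2.imread('pics/s15.png'),310,165,3.5,'s15')
red(cv2.imread('pics/s16.png'),380,195,6,'s16')
red(cv2.imread('pics/s17.png'),380,195,6,'s17')
def pd(b,a):
    p=proj(c,W(.075*np.sin(b),-.1,.035+.075*np.cos(b)));f=proj(c,foot(a,b,-.1));d=f-p;return f.round(2),p.round(2),np.degrees(np.arctan2(d[1],d[0])).round(2)
for b,a in((.02,2.72),(0,2.72),(-.02,2.72),(-.04,2.72),(-.04,2.68),(-.04,2.64)): print(b,a,pd(b,a))
E
python3 st.py
```

```text
s15 low [426.93 266.26] hi [420.29 226.77] dir 79.76
s16 low [426.85 266.6 ] hi [421.36 227.48] dir 81.26
s17 low [427.21 267.07] hi [422.13 227.99] dir 81.6
0.02 2.72 (array([426.66, 266.56]), array([418.94, 230.27]), np.float64(77.99))
0 2.72 (array([426.53, 266.72]), array([419.42, 230.62]), np.float64(78.87))
-0.02 2.72 (array([426.39, 266.87]), array([419.91, 230.98]), np.float64(79.76))
-0.04 2.72 (array([426.25, 267.02]), array([420.39, 231.35]), np.float64(80.68))
-0.04 2.68 (array([427.47, 267.48]), array([420.39, 231.35]), np.float64(78.91))
-0.04 2.64 (array([428.69, 267.88]), array([420.39, 231.35]), np.float64(77.2))
19.1 [0.4467 0.237  0.1795] yaw 81.03 [ 8.3 -4.1  0.6] 0.011969150883744187
```

The force grew slowly, and the tip of the leg crept about 0.5 px forward in the scene view. I may be pressing past contact, so I'll back off and re-approach, watching for the knee.

Request:
step_arm:
  series:
    - [[0.3,-0.05,0],0,230]
    - [[0.7,-0.11,0],0,230]
    - [[1.0,-0.16,0],0,230]
    - [[1.0,-0.16,0],0,230]

```text
clock: 19.6
tcp_pos: [0.4561, 0.2355, 0.1795]
orientation: [0.007, 0.76, 0.65, 0.007]
wrist_force: [1.6, -2.6, 6.5]
finger_gap: 0.0121
```

Request:
step_arm:
  series:
    - [[-0.15,0.02,0],0,230]
    - [[-0.15,0.02,0],0,230]

```text
clock: 19.85
tcp_pos: [0.4539, 0.2359, 0.1795]
orientation: [0.006, 0.76, 0.65, 0.007]
wrist_force: [1.5, -3.2, 6.2]
finger_gap: 0.0119
```

Request:
step_arm:
  series:
    - [[-0.15,0.02,0],0,230]
    - [[-0.15,0.02,0],0,230]

```text
clock: 20.1
tcp_pos: [0.4522, 0.2361, 0.1796]
orientation: [0.006, 0.76, 0.65, 0.007]
wrist_force: [3.7, -1.6, 4.5]
finger_gap: 0.0119
```

Request:
step_arm:
  series:
    - [[-0.15,0.02,0],0,230]
    - [[-0.15,0.02,0],0,230]

```text
clock: 20.35
tcp_pos: [0.451, 0.2363, 0.1796]
orientation: [0.006, 0.76, 0.65, 0.007]
wrist_force: [4.1, -2.5, 3.7]
finger_gap: 0.0121
```

Request:
step_arm:
  series:
    - [[-0.15,0.02,0],0,230]
    - [[-0.15,0.02,0],0,230]

```text
clock: 20.6
tcp_pos: [0.4503, 0.2365, 0.1796]
orientation: [0.007, 0.76, 0.65, 0.008]
wrist_force: [4.9, -2.4, 2.5]
finger_gap: 0.0121
```

Request:
step_arm:
  series:
    - [[-0.15,0.02,0],0,230]
    - [[-0.15,0.02,0],0,230]

```text
clock: 20.85
tcp_pos: [0.4498, 0.2365, 0.1796]
orientation: [0.008, 0.76, 0.65, 0.008]
wrist_force: [6.8, -2.7, 2.1]
finger_gap: 0.012
```

Request:
step_arm:
  series:
    - [[-0.12,0.02,0],0,230]
    - [[-0.12,0.02,0],0,230]
    - [[-0.12,0.02,0],0,230]

```text
clock: 21.22
tcp_pos: [0.4497, 0.2365, 0.1796]
orientation: [0.008, 0.76, 0.649, 0.009]
wrist_force: [6.8, -3.4, 2.2]
finger_gap: 0.0116
```

```bash
cat > chk.py <<'E'
from cl import *
import sys
c=cam('scene');im=cv2.cvtColor(c['frame'],cv2.COLOR_RGB2BGR)
im=cv2.resize(im[195:295,380:480],None,fx=6,fy=6,interpolation=cv2.INTER_CUBIC);cv2.imwrite('pics/'+sys.argv[1],im)
hsv=cv2.cvtColor(im,cv2.COLOR_BGR2HSV)
m=cv2.inRange(hsv,(0,140,70),(8,255,255))|cv2.inRange(hsv,(172,140,70),(180,255,255))
k_=max(cv2.findContours(m,cv2.RETR_EXTERNAL,cv2.CHAIN_APPROX_NONE)[0],key=cv2.contourArea)[:,0]/6+[380,195]
lo=k_[k_[:,1]>k_[:,1].max()-2].mean(0);hi=k_[k_[:,1]<k_[:,1].min()+2].mean(0)
l=cv2.fitLine(k_.astype(np.float32),cv2.DIST_L2,0,.01,.01).ravel()
print('low',lo.round(2),'hi',hi.round(2),'dir',np.degrees(np.arctan2(l[1],l[0])).round(2))
E
python3 chk.py s20.png; python3 st.py
python3 - <<'E'
from h import *
s=env.get_state();print(s['ft_torque'],np.abs(s['qvel']).max())
E
```

```text
low [426.91 266.58] hi [421.41 227.51] dir 81.29
21.27 [0.4497 0.2365 0.1795] yaw 81.0 [ 7.  -2.2  2.6] 0.012199132110532172
[-0.67832702 -1.56126779 -0.00431317] 0.002674865891826095
```

Same pose as at first contact: the leg's direction is 81.3°, the kickstand is at its stop, and a 1.2 mm command moved the TCP only 0.1 mm. Final check of the whole scene.

```bash
python3 - <<'E'
from h import *
c=cam('scene','end.png')
c=cam('wrist','endw.png')
E
python3 st.py
```

```text
21.38 [0.4497 0.2366 0.1796] yaw 81.0 [ 6.9 -3.4  2.2] 0.011892998823229676
```

View pics/end.png

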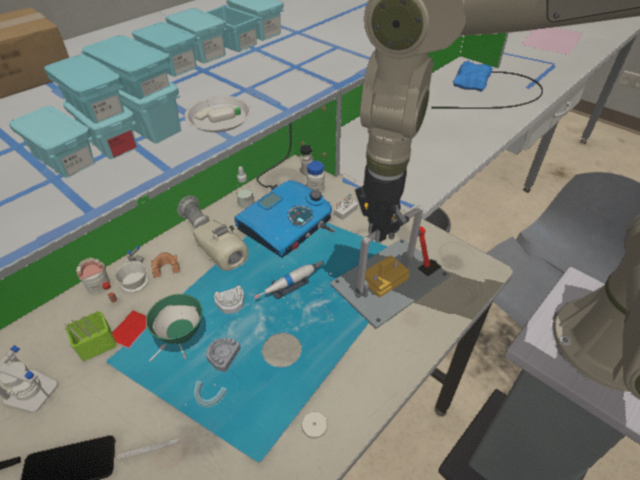

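View pics/endw.png

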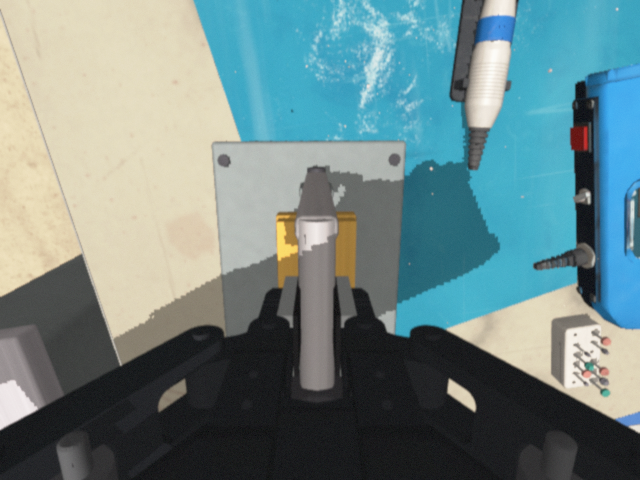

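The mould is on its pins at (387,276), the bridge is upright and held, the foot is on the pad at (430,267), and the casts at (230,297) and (223,352) have not moved. Handing in.

```bash
python3 -c "
from workcell import env
print(env.hand_in())"
```

```text
the job is handed in; nothing more can be done
None
```

I handed the job in at about 21 s of the 61 s allowed. The mould half is seated and released, the kickstand is down, and the arm is still holding the bridge upright with the foot on its pad.

- **Mould:** The tool height when seated was 52.3 mm, as predicted for a flush fit, with a pin visible through the hole. After I let go, both pins showed through the plate, and it had not moved in the last picture.
- **Kickstand:** I carried it over centre with the bridge still leaning back and released it. It dropped until its foot matched the predicted spot for 2.72 rad, the fully down stop.
- **Bridge:** At the end, a 1.2 mm further pull moved the tool only 0.1 mm, with about 7 N on the wrist. That is how I judged that the foot was pressing.
- **Casts:** Both were where they started in the last scene picture.

**Disagreements:**
- On my first pull I went about 3 mm past first contact, and the foot may have crept slightly forward. I backed off and came back to the first contact point. The leg's direction there matched the reading at first contact, 81.3°.
- At that point my measured clamp position puts the lean at about -0.02 rad rather than 0. That is close to the measuring error I would expect, about 0.01 to 0.02 rad.

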